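# Gauge a specimen bar against a flip stop

### The arm

A 6-joint arm with a two-finger parallel gripper is mounted at the origin on a cart in front of the work surface, level with it; the furniture and walls round the work are solid. World frame = base frame: x ahead of the robot, y to its left, z up, the work surface at z = 0. Lengths are in m, angles in rad, forces in N, time in s.
With the tool pointing down it reaches from about 0.325 to 0.85 m from the base axis. Payload 15.5 kg.
Tool frame: the origin (TCP) lies midway between the tips of the shut fingers; the grasp point (between the pads) lies 19 mm behind it; y points along the fingers, z is the direction in which the jaws open and shut, and the axes are right-handed (so a half turn about y gives the same grasp; the last joint's range is limited). The gripper opens to 91 mm and grips with 3 to 60 N. Pads are 32 mm wide; open, the fingers measure 118 mm over their backs; the gripper's body (76 mm by 178 mm) begins 60 mm behind the grasp point.
Start: joints at [-1.401, 0.494, 1.345, -0, 1.302, -0.096], TCP at [0.164, -0.603, 0.182] pointing down, gripper open.
Joint ranges: [-2.91, 2.91], [-0.82, 2.16], [0.22, 2.67], [-1.22, 4.37], [0.12, 2.79], [-3.08, 3.08]. Speed limits (rad/s): [1.89, 1.89, 2.57, 3.01, 3.01, 3.01].

### API

Orientations are given as a rotation vector (axis times angle).
In Python, from rig import sense, read_camera, camera_params, finish_job gives the robot as it stands. The module is installed in compiled form; this text tells all that it offers.
- The arm moves only by the tool servo_tool, never from a script. Its argument "commands" is a list of rows, each an object of numbers: "tx", "ty", "tz": the shift along the tool's x, y, z in units of 750 mm (1.0 is 750 mm); "roll": the turn about the tool's y in units of 90 degrees (1.0 is 90 degrees). A call has 1 to 5 rows; each row is the pose to reach, as a shift and turn from the pose commanded when the call began, along the tool's axes at that moment; what a row does not reach only later rows make up. A row lasts 1/12 s, in which the tool goes at most 41.7 mm and 7.16 degrees, less where a joint would pass 70% of its speed; a pose out of reach is approached as far as the arm can. A call with a number of a shift or a turn outside -1 to 1 is refused whole. A call with a gripper value outside its range is refused whole. "hand" is the closure, from 0 (fully open) to 1 (shut), set as the call begins (left out, the last holds). The fingers move at their own pace and stop on an object; the grip force is fixed at half the most. Time passes only in rows, so rows that repeat a pose let the fingers close. It gives the time, the measured TCP pose, the force and the opening at its end, in the units of the state.
- sense(): the state, without advancing time (a new reading comes with each control period).
- read_camera(name): name is "side" or "top" or "wrist"; returns (picture, depth): 480x640x3 uint8, red, green, blue; 480x640 float32, m along the optical axis (not along the pixel's ray), 0 where there is no reading.
- camera_params(name): a dict with "fovy" (degrees; the focal length in pixels is half the picture's height over the tangent of half this angle, whatever the lens; pixels are square), "cx", "cy" (the principal point, pixels), "k1" (the pictures are not rectified: a ray, as slopes to the right and down, at radius r is drawn at 1 + k1 r^2 times it, then the intrinsics apply), "rvec" (rotation vector, rad) and "tvec" (3), from world to camera coordinates, as OpenCV has them; the wrist camera has in their place "mount" (4x4, takes a point from camera to tool coordinates, whose origin is the TCP and whose axes are the tool frame's). Camera axes: x right, y down, z forward; pixel columns grow to the right and rows downward; lengths in m; the calibration is good to about 2 mm. A picture is of the moment at which its call begins: read the wrist's pose just before it. camera_params takes no time and is no camera call.
- finish_job(): hands the job in, once; it reports no verdict.
The state is a dict: "clock": time; "joint_pos": joint angles; "qd": joint speeds; "effort": joint torques, N m; "position": TCP position; "eef_rot": TCP orientation; "wrist_force": force on the tool from outside, world axes, zero at the start; "torque": the same for the moment, N m; "finger_gap": finger opening in m.
Only numpy, scipy, OpenCV 4.12 (cv2) and the standard library are available. Lean on these libraries where they do the work, as an engineer would, in place of code of your own. Each camera call takes 0.05 s, during which the arm holds its last target.

### The job

On the small gauging jig, flip the hinged stop down until it is fully seated, then slide the white specimen bar flat along the fence against the stop's plunger until the plunger bottoms out, and keep a light steady push of about 8 N (never over 13 N) on it for about a second. Then let go of the bar and flip the stop back up clear, leaving the bar at that gauged place, flush against the fence, and all the other things where they are.

Things in the scene. Friction and masses are not known exactly. Their poses are not given: they have to be found in the camera images.
- jig: gauging jig of bare metal fixed to the worktop: bed plate 220 x 94 x 10 mm. Origin on the worktop, under the middle of the plate's length. x runs along the fence toward the flip stop, y across the bed toward the fence, z up; the bed (plate top) is at z = 10 mm and spans x -110 to 110, y -50 to 44 mm.
- fence_face (a point): middle of the working face of the fence, at jig x = 0, y = 20, z = 20 mm; the face looks along jig -y. The fence is a steel rail on the bed, 220 mm long, 16 mm thick, its top 30 mm above the worktop. The hinge lugs of the flip stop stand on it at jig x 51 to 105 mm and reach 47 mm high.
- flip (a joint): hinge of the flip stop (rad), axis parallel to the fence: 0 = fully down and seated (a solid end stop), about 1.57 = standing upright over the fence, 1.8 = the upper end stop. A stiff friction hinge: it stays where it is left and takes about 3 N at the knob to turn. It starts up, at 1.15 to 1.7.
- stop_hinge (a point): point on the hinge axis in the middle of the flip stop, at jig x = 78, y = 30, z = 38 mm; the axis runs along jig x.
- stop_knob (a point): centre of the black ball knob (16 mm diameter, on a 7 mm stem) at the free end of the flip stop, to flip it by; 60 mm from the hinge axis. Stop down: at jig x = 78, y = -30, z = 40 mm; stop upright: straight above the hinge. Pinched along the fence direction it turns between the fingers. The stop's steel body is 24 to 34 mm wide along the fence.
- stop_tip (a point): centre of the plunger's flat face (14 mm diameter), facing jig -x to the bar; stop down: jig y = 8, z = 26 mm. Pushed in along jig x it yields at about 1 N for 4 to 36 mm (no spring), then bottoms solidly with the tip somewhere in jig x = 30 to 58 mm, set anew each time by its sleeve: found only by feeling the force rise. Flipping does not change its place along the fence.
- specimen: loose white slippery plastic (friction about 0.25) specimen bar 70 x 24 x 32 mm (along its x, y, z), 80 to 170 g; origin at the centre of its underside. It starts on the bed short of the stop, its long side 6 to 14 mm off the fence, up to 0.1 rad askew, x pointing toward the stop. Flush against the fence its middle is at jig y = 8 mm. Friction on bed and fence takes 0.5 to 2 N of a push on it.
- specimen_end (a point): centre of the bar's end face that meets the plunger (35 mm from the bar's middle along its x, 16 mm above its underside)
- stir_bar: bystander: small white stirring bar 10 x 38 x 10 mm lying on the bed near its front edge (jig y about -42 mm)
- vial: bystander: brown vial 22 mm across, 44 mm tall, standing on the worktop behind the fence
- forceps: bystander: steel forceps 125 mm long lying on the worktop along the jig's open side
- bottle: bystander: clear bottle with blue cap, 93 mm across, 191 mm tall, standing beyond the jig
- jar: bystander: white jar with red lid, 56 mm across, 70 mm tall, standing beyond the jig to the left
There are look-alikes about, which are no part of the job. Of the things that look like the specimen, the larger one is meant.

How it is judged:
By the outcome, as a careful person would: the job done as asked, in the order asked, and still so for the second after the job is handed in, with the robot touching nothing.
It also fails if it takes over 72 s, if anything falls off the work surface, if the arm or the gripper's body presses on something with over 40 N, if the wrist force passes 120 N, or if a joint passes its speed limit or range.

## Working session

There is one attempt and no reset: what is moved stays moved. The work goes in short steps, Python scripts to look and compute and a tool call to move; the robot and the scene stay as the last step left them, time stands still between calls to the robot, and variables do not carry over. Pictures are saved under pics/ and viewed, and the job is handed in when it is done.

Besides the shell and the picture viewer there is one more tool, called after ">>>" as a command line: name --argument value ..., lists and objects as JSON in quotes. servo_tool: Moves the arm, as the interface text tells. Shifts and turns lie within -1 to 1; 1 stands for 750 mm of shift or 90 degrees of turn. Its arguments: {"type":"object","properties":{"commands":{"type":"array","items":{"type":"object","properties":{"tx":{"type":"number","minimum":-1,"maximum":1},"ty":{"type":"number","minimum":-1,"maximum":1},"tz":{"type":"number","minimum":-1,"maximum":1},"roll":{"type":"number","minimum":-1,"maximum":1}}}},"hand":{"type":"number"}},"required":["commands"]}

```bash
mkdir -p pics; cat > h.py <<'E'
import numpy as np,cv2
from rig import sense,read_camera,camera_params
from scipy.spatial.transform import Rotation as R
def K(p):
    f=240/np.tan(np.radians(p['fovy'])/2); return f,p['cx'],p['cy'],p['k1']
def ext(name,s=None):
    p=camera_params(name)
    if 'mount' in p:
        s=s or sense(); T=np.eye(4);T[:3,:3]=R.from_rotvec(s['eef_rot']).as_matrix();T[:3,3]=s['position']
        return p,T@np.array(p['mount'])
    Rm=R.from_rotvec(np.ravel(p['rvec'])).as_matrix();T=np.eye(4);T[:3,:3]=Rm.T;T[:3,3]=-Rm.T@np.ravel(p['tvec']);return p,T
def ray(name,uv,s=None):
    p,T=ext(name,s);f,cx,cy,k=K(p);uv=np.atleast_2d(np.array(uv,float))
    d=(uv-[cx,cy])/f;r=np.linalg.norm(d,axis=1);q=r.copy()
    for _ in range(20): q=r/(1+k*q*q)
    d=d/(1+k*q*q)[:,None]
    return T[:3,3],np.c_[d,np.ones(len(d))]@T[:3,:3].T
def plane(name,uv,z,s=None):
    o,d=ray(name,uv,s);return o+d*((z-o[2])/d[:,2])[:,None]
def proj(name,P,s=None):
    p,T=ext(name,s);f,cx,cy,k=K(p);P=np.atleast_2d(P)
    c=(P-T[:3,3])@T[:3,:3];d=c[:,:2]/c[:,2:];r2=(d**2).sum(1)
    return d*(1+k*r2)[:,None]*f+[cx,cy]
def snap(name,fn):
    s=sense();a,d=read_camera(name);cv2.imwrite('pics/'+fn+'.png',a[...,::-1]);np.savez('pics/'+fn+'.npz',a=a,d=d);return s,a,d
E
python3 - <<'E'
from h import *
s=sense();print(s)
for n in('side','top','wrist'):
    snap(n,n+'0');p,T=ext(n);print(n,p,T.round(3).tolist())
E
```

```text
{'clock': 0.0, 'joint_pos': array([-1.40146186e+00,  4.94195608e-01,  1.34613058e+00, -3.20843303e-05,
        1.30251569e+00, -9.54615674e-02]), 'qd': array([-5.20410372e-04, -5.70610577e-05, -2.90415651e-04, -2.02854309e-04,
        1.33589653e-03, -4.07605213e-04]), 'effort': array([-1.01761805e-03, -8.78840518e+01, -3.81864524e+01,  7.06365891e-02,
        5.32206427e-02, -6.80406924e-05]), 'position': array([ 0.1635125 , -0.60278824,  0.18093076]), 'eef_rot': array([-0.27710658,  2.08137145, -2.07875423]), 'wrist_force': array([-0.002243  ,  0.3233228 , -0.26370417]), 'torque': array([-0.02183858,  0.01270313, -0.04528318]), 'finger_gap': 0.09118459572356596}
side {'fovy': 45.32361035006176, 'cx': 319.7223010386305, 'cy': 243.07345486290038, 'k1': -0.11080706085918565, 'rvec': array([ 0.69019683, -2.56102014,  1.1923834 ]), 'tvec': array([0.51779661, 0.2705548 , 0.60123281])} [[-0.862, -0.317, 0.396, 0.294], [-0.507, 0.557, -0.657, 0.507], [-0.012, -0.767, -0.641, 0.599], [0.0, 0.0, 0.0, 1.0]]
top {'fovy': 56.431170190171265, 'cx': 315.68482566444055, 'cy': 244.71933931290496, 'k1': -0.028230403916101453, 'rvec': array([ 2.16857292, -2.04538184,  0.21097064]), 'tvec': array([-0.07417936,  0.63139348,  0.76852564])} [[0.059, -0.977, 0.206, 0.463], [-0.998, -0.057, 0.015, -0.049], [-0.003, -0.207, -0.978, 0.882], [0.0, 0.0, 0.0, 1.0]]
wrist {'fovy': 64.48568061697138, 'cx': 319.77543867212034, 'cy': 242.57286400144534, 'k1': -0.07496208468134478, 'mount': array([[ 3.91039357e-04,  9.70499796e-01,  2.41101623e-01,
        -6.79222044e-02],
       [ 7.15362165e-04, -2.41101852e-01,  9.70499555e-01,
        -2.02695840e-01],
       [ 9.99999668e-01, -2.07028542e-04, -7.88539148e-04,
        -5.60847785e-04],
       [ 0.00000000e+00,  0.00000000e+00,  0.00000000e+00,
         1.00000000e+00]])} [[0.261, -0.937, -0.233, 0.229], [-0.965, -0.254, -0.061, -0.585], [-0.002, 0.241, -0.971, 0.384], [0.0, 0.0, 0.0, 1.0]]
```

View pics/side0.png

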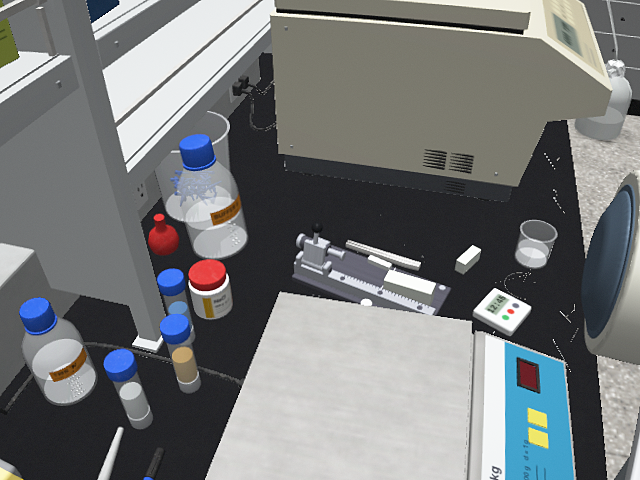

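View pics/top0.png

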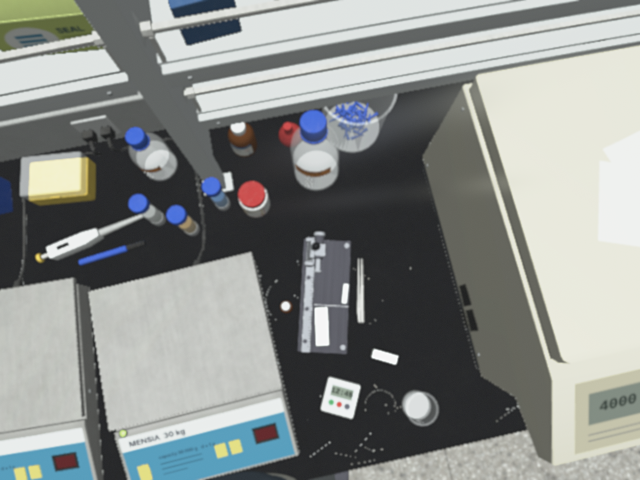

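View pics/wrist0.png

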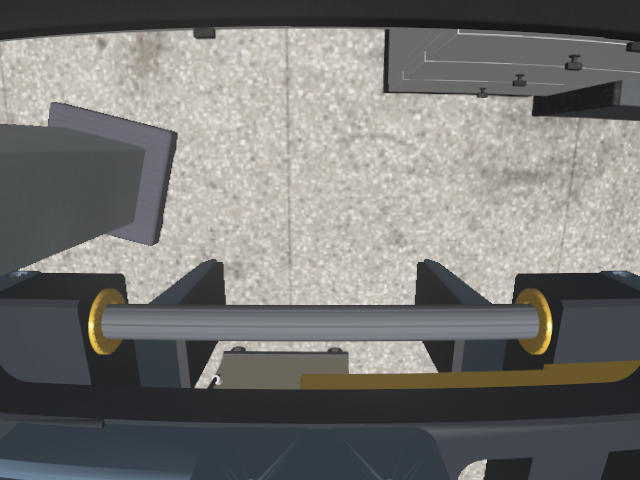

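```bash
python3 - <<'E'
from h import *
a=cv2.imread('pics/top0.png');cv2.imwrite('pics/top0z.png',cv2.resize(a[225:365,270:400],None,fx=4.2,fy=4.2,interpolation=cv2.INTER_CUBIC))
a=cv2.imread('pics/side0.png');cv2.imwrite('pics/side0z.png',cv2.resize(a[215:325,280:460],None,fx=4.4,fy=4.4,interpolation=cv2.INTER_CUBIC))
E
```

```text
(no output)
```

View pics/top0z.png

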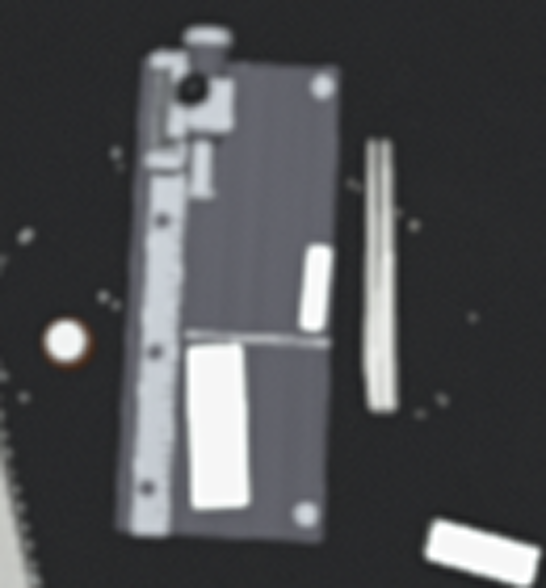

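View pics/side0z.png

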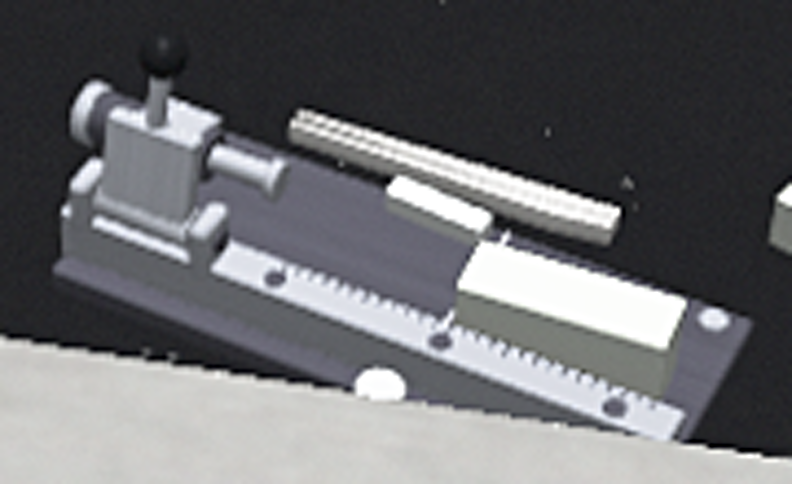

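```bash
cat >> h.py <<'E'
import json,os
def J():
    j=json.load(open('jig.json'));return np.array(j['o']),j['th']
def tojig(P):
    o,th=J();c,s=np.cos(th),np.sin(th);P=np.atleast_2d(P).astype(float).copy();P[:,:2]-=o
    return np.c_[P[:,0]*c+P[:,1]*s,-P[:,0]*s+P[:,1]*c,P[:,2]]
def toworld(P):
    o,th=J();c,s=np.cos(th),np.sin(th);P=np.atleast_2d(P).astype(float)
    return np.c_[P[:,0]*c-P[:,1]*s+o[0],P[:,0]*s+P[:,1]*c+o[1],P[:,2]]
E
python3 - <<'E'
from h import *
z=lambda l:np.array(l)/4.2+[270-.4,225-.4]
c=plane('top',z([(340,67),(323,542),(117,531)]),.010)
print(c.round(4));v=c[0]-c[1];print(np.linalg.norm(v),np.linalg.norm(c[2]-c[1]))
th=np.arctan2(v[1],v[0]);print('th',th)
# fence top right edge (z=30,y=20): near (172,533) ; left y=36 (131,533)
fe=plane('top',z([(185,200),(171,534),(131,533)]),.030);print(fe.round(4))
mid=(c[0]+c[1])/2;ex=np.array([np.cos(th),np.sin(th)]);ey=np.array([-ex[1],ex[0]])
o=mid[:2]+.05*ey;print('o',o)
json.dump({'o':o.tolist(),'th':th},open('jig.json','w'))
print('fence jig',tojig(fe).round(4))
a=np.load('pics/top0.npz')['a'];m=(a.min(2)>215).astype(np.uint8)
cs,_=cv2.findContours(m,0,2)
for k in cs:
    x,y=k.mean((0,1))
    if 270<x<400 and 225<y<365 and cv2.contourArea(k)>60:
        r=cv2.minAreaRect(k);b=cv2.boxPoints(r);print(r)
        for h in(.042,.02):print(h,tojig(plane('top',b,h)).round(4)[:,:2].tolist())
kn=z([(193,90)]);print('knob top',tojig(plane('top',kn,.098)))
a=np.load('pics/side0.npz')['a'];k=np.array([[163/4.4+280,55/4.4+215]])
o1,d1=ray('top',kn);o2,d2=ray('side',k)
A=np.c_[d1[0],-d2[0]];t=np.linalg.lstsq(A,o2-o1,rcond=None)[0]
p1=o1+t[0]*d1[0];p2=o2+t[1]*d2[0];print('tri knob',p1,p2,tojig((p1+p2)[None]/2))
# plunger tip side/top
for nm,A1,B1 in[('tip',(201,197),(278,176)),('vial',(66,341),(381,385))]:
    o1,d1=ray('top',z([A1]));o2,d2=ray('side',np.array([[B1[0]/4.4+280,B1[1]/4.4+215]]))
    t=np.linalg.lstsq(np.c_[d1[0],-d2[0]],o2-o1,rcond=None)[0]
    p1=o1+t[0]*d1[0];p2=o2+t[1]*d2[0];print(nm,p1,p2,tojig((p1+p2)[None]/2))
E
```

```text
[[ 0.659  -0.1053  0.01  ]
 [ 0.4388 -0.1072  0.01  ]
 [ 0.4382 -0.0139  0.01  ]]
0.22015319322211782 0.09329110752080907
th 0.008194506209671715
[[ 0.588  -0.0359  0.03  ]
 [ 0.4389 -0.0386  0.03  ]
 [ 0.4383 -0.0209  0.03  ]]
o [ 0.54848896 -0.05625034]
fence jig [[ 0.0397  0.02    0.03  ]
 [-0.1094  0.0186  0.03  ]
 [-0.1099  0.0362  0.03  ]]
((384.38677978515625, 356.3962097167969), (24.862258911132812, 8.51635456085205), 15.945395469665527)
0.042 [[-0.1131, -0.0933], [-0.0982, -0.0972], [-0.1083, -0.1412], [-0.1231, -0.1371]]
0.02 [[-0.1138, -0.0959], [-0.0986, -0.0999], [-0.1089, -0.1451], [-0.124, -0.1409]]
((321.28875732421875, 326.0081787109375), (38.01035690307617, 12.644497871398926), 87.79740142822266)
0.042 [[-0.0279, 0.0154], [-0.0258, -0.0081], [-0.0949, -0.014], [-0.097, 0.0091]]
0.02 [[-0.0264, 0.0156], [-0.0242, -0.0086], [-0.0952, -0.0145], [-0.0973, 0.0092]]
((360.0, 303.0), (34.0, 4.0), 90.0)
0.042 [[0.016, -0.0649], [0.0163, -0.0725], [-0.0469, -0.0744], [-0.0473, -0.0669]]
0.02 [[0.0186, -0.0668], [0.019, -0.0746], [-0.0459, -0.0765], [-0.0463, -0.0689]]
((344.66461181640625, 293.018310546875), (4.858987808227539, 18.442068099975586), 6.34019136428833)
0.042 [[-0.0155, -0.0345], [0.0191, -0.037], [0.0186, -0.0462], [-0.016, -0.0436]]
0.02 [[-0.0136, -0.0357], [0.0219, -0.0382], [0.0213, -0.0476], [-0.0142, -0.0449]]
knob top [[0.07713525 0.0180672  0.098     ]]
tri knob [ 0.62609034 -0.03750692  0.09503123] [ 0.62605662 -0.03752079  0.09502402] [[0.07773545 0.0181001  0.09502763]]
tip [ 0.58592879 -0.04331655  0.05625515] [ 0.58639299 -0.04313973  0.05632579] [[0.03777737 0.01271306 0.05629047]]
vial [0.5199495  0.01291286 0.04283844] [0.51965781 0.01281078 0.04281092] [[-0.02811801  0.0693449   0.04282468]]
```

```bash
python3 - <<'E'
from h import *
P=[]
for n in('top','side'):
    d=np.load(f'pics/{n}0.npz')['d'];v,u=np.mgrid[0:480:2,0:640:2];dd=d[::2,::2].ravel()
    o,r=ray(n,np.c_[u.ravel(),v.ravel()]);w=dd>0;P.append((o+r*dd[:,None])[w])
P=np.vstack(P)
# height map 5cm cells
xs=np.arange(.1,1.0,.05);ys=np.arange(.4,-.8,-.05)
print('x\\y',(ys*100).round().astype(int).tolist())
for x in xs[::-1]:
    row=[]
    for y in ys:
        m=(abs(P[:,0]-x)<.025)&(abs(P[:,1]-y)<.025);row.append('%3d'%(100*P[m,2].max()) if m.any() else '  .')
    print('%.2f'%x,' '.join(row))
s=sense();print(R.from_rotvec(s['eef_rot']).as_matrix().round(3))
E
```

```text
x\y [40, 35, 30, 25, 20, 15, 10, 5, 0, -5, -10, -15, -20, -25, -30, -35, -40, -45, -50, -55, -60, -65, -70, -75, -80]
0.95   .   .   .  20   .   .   3   4  21  22  22  22  22  27  28  27  28  28  21   .   .   .   .   .   .
0.90   .  13  13  21  38   0  22  22  22  28  40  41  41  41  41  41  40  39   .   .   .   .   .   .   .
0.85  13  13   9   0  44  41  28  41  41  46  41  41  41  41  40  34  34  34   .   .   .   .   .   .   .
0.80   6  41  49  48  47  50  47  46  46  46  41   0   0  34  34  34  34  34   .   .   .   .   .   .   .
0.75   0  44  47  47  54  53  41   7  12  12   0   0   0  34  34  34  34  34   .   .   .   .   .   .   .
0.70   1  41  41  39  11  11   7   7   0   0   0   0   0  34  34  34  35  35   .   .   .   .   .   .   .
0.65   2   2  11  11  11   0   0   0   6  10   1   0   0  29  34  34  35  35   .   .   .   .   .   .   .
0.60   2   1   1   0   8   8   8   8   6  10   1   1   0   0  34  34  35  35   .   .   .   .   .   .   .
0.55   8   7   8   8   8   8   8   8   4   3   2   1   0   0  34  34  34  34   .   .   .   .   .   .   .
0.50   8   8   8   8   8   8   8   8 
[... 280 characters left out ...]
35   8   8   8   8   8   8   8   8   6   1   1   1   6   5   0  27  27  27  26  25  24   0   .   .   .
0.30   8   7   8   8   8   6   6  30  30  28   0   0   0   0   0  25  25   0   .   .   .   .   .   .   .
0.25   6   6   6   6   6  28  33  33  33  22   0   0   0   0   0   .   .   .   .   .   .   .   .   .   .
0.20   5   4   3   5   4  24  24   0   0   0   0   .   .   .   .   .   .   .   .   .   .   .   . -77 -77
0.15   .   .   .   .   .   .   .   0   0  -1   .   .   .   .   .   .   .   .   . -77 -77 -77 -77 -77 -77
0.10   .   .   .   .   .   .   .   .   . -20 -20   .   .   .   .   . -77 -77 -77 -77 -76 -77 -77 -77 -77
[[-0.965 -0.     0.262]
 [-0.262  0.001 -0.965]
 [-0.    -1.    -0.001]]
```

```bash
cat >> h.py <<'E'
def go(P,yaw=None,n=None):
    """print tool-unit shift from sensed pose to world P, yaw of tool z"""
    s=sense();M=R.from_rotvec(s['eef_rot']).as_matrix();d=M.T@(np.array(P)-s['position'])
    y0=np.arctan2(M[1,2],M[0,2]);r=0 if yaw is None else -np.degrees((yaw-y0+np.pi)%(2*np.pi)-np.pi)/90
    print('shift',(d/.75).round(4),'roll',round(r,4),'dist mm',round(1e3*np.linalg.norm(d),1),'rows',round(max(np.linalg.norm(d)/.0417,abs(r)*90/7.16),1))
def gj(P,yaw=0,n=None):
    o,th=J();go(toworld(P)[0],th+yaw)
def st():
    s=sense();o,th=J();M=R.from_rotvec(s['eef_rot']).as_matrix();f=s['wrist_force'];c,q=np.cos(th),np.sin(th)
    print('t %.2f jig mm'%s['clock'],(tojig(s['position'])[0]*1e3).round(2),'F jig',np.round([f[0]*c+f[1]*q,-f[0]*q+f[1]*c,f[2]],2),'gap',round(s['finger_gap']*1e3,2),'yaw-th',round(np.arctan2(M[1,2],M[0,2])-th,4))
E
python3 -c "
from h import *
go([.16,-.60,.45]);go([.56,-.04,.45],.01)"
```

```text
shift [ 0.0035 -0.3586 -0.0053] roll 0 dist mm 269.0 rows 6.5
shift [-0.7067 -0.358  -0.5864] roll -0.8378 dist mm 739.2 rows 17.7
```

>>> servo_tool --commands '[{"ty": -0.0556}, {"ty": -0.1112}, {"ty": -0.1668}, {"ty": -0.2224}, {"ty": -0.278}]'

```text
invalid input at $.commands[0]: expected keys tx, ty, tz, roll
```

>>> servo_tool --commands '[{"tx": 0, "ty": -0.0556, "tz": 0, "roll": 0}, {"tx": 0, "ty": -0.1112, "tz": 0, "roll": 0}, {"tx": 0, "ty": -0.1668, "tz": 0, "roll": 0}, {"tx": 0, "ty": -0.2224, "tz": 0, "roll": 0}, {"tx": 0, "ty": -0.278, "tz": 0, "roll": 0}]' --hand 0

```text
clock: 0.57
position: [0.1635, -0.6026, 0.3919]
eef_rot: [-0.277, 2.08, -2.08]
wrist_force: [0.2, -1.3, -0.4]
finger_gap: 0.0912
```

```bash
python3 -c "
from h import *
st();go([.56,-.04,.45],.01)"
```

```text
t 0.57 jig mm [-389.46 -543.16  391.86] F jig [ 0.23 -1.3  -0.39] gap 91.18 yaw-th -1.3142
shift [-0.7066 -0.0773 -0.5856] roll -0.8378 dist mm 690.7 rows 16.6
```

>>> servo_tool --commands '[{"tx": -0.7066, "ty": -0.0773, "tz": -0.5856, "roll": -0.838}, {"tx": -0.7066, "ty": -0.0773, "tz": -0.5856, "roll": -0.838}, {"tx": -0.7066, "ty": -0.0773, "tz": -0.5856, "roll": -0.838}, {"tx": -0.7066, "ty": -0.0773, "tz": -0.5856, "roll": -0.838}, {"tx": -0.7066, "ty": -0.0773, "tz": -0.5856, "roll": -0.838}]'

```text
clock: 0.98
position: [0.2837, -0.4317, 0.4073]
eef_rot: [-0.81, 1.687, -1.686]
wrist_force: [0.6, -0.5, 0.2]
finger_gap: 0.0915
```

```bash
python3 -c "
from h import *
st();go([.56,-.04,.45],.01);print(sense()['joint_pos'])"
```

```text
t 0.98 jig mm [-267.81 -373.26  407.33] F jig [ 0.61 -0.49  0.18] gap 91.47 yaw-th -0.6834
shift [-0.6379 -0.0568 -0.0389] roll -0.4362 dist mm 481.2 rows 11.5
[-1.10499255e+00  1.92690215e-01  1.20509418e+00  6.56845496e-05
  1.74408077e+00 -4.29762247e-01]
```

>>> servo_tool --commands '[{"tx": -0.638, "ty": -0.0568, "tz": -0.039, "roll": -0.436}, {"tx": -0.638, "ty": -0.0568, "tz": -0.039, "roll": -0.436}, {"tx": -0.638, "ty": -0.0568, "tz": -0.039, "roll": -0.436}, {"tx": -0.638, "ty": -0.0568, "tz": -0.039, "roll": -0.436}, {"tx": -0.638, "ty": -0.0568, "tz": -0.039, "roll": -0.436}]'

```text
clock: 1.4
position: [0.4043, -0.2627, 0.426]
eef_rot: [-1.185, 1.246, -1.246]
wrist_force: [0.8, -0.5, 0.7]
finger_gap: 0.0909
```

```bash
python3 -c "
from h import *
st();go([.56,-.04,.25],.01);print(sense()['joint_pos'])"
```

```text
t 1.40 jig mm [-145.86 -205.24  425.95] F jig [ 0.84 -0.53  0.74] gap 90.91 yaw-th -0.0582
shift [-0.3069  0.2346  0.1925] roll -0.0382 dist mm 323.7 rows 7.8
[-7.00077957e-01  1.31306972e-01  1.23466020e+00 -5.58232916e-06
  1.77571096e+00 -6.50104081e-01]
```

>>> servo_tool --commands '[{"tx": -0.307, "ty": 0.2346, "tz": 0.1925, "roll": -0.038}, {"tx": -0.307, "ty": 0.2346, "tz": 0.1925, "roll": -0.038}, {"tx": -0.307, "ty": 0.2346, "tz": 0.1925, "roll": -0.038}, {"tx": -0.307, "ty": 0.2346, "tz": 0.1925, "roll": -0.038}, {"tx": -0.307, "ty": 0.2346, "tz": 0.1925, "roll": -0.038}]'

```text
clock: 1.82
position: [0.5053, -0.1201, 0.3115]
eef_rot: [-1.211, 1.206, -1.206]
wrist_force: [1.3, -0.4, -0.2]
finger_gap: 0.0913
```

```bash
python3 -c "
from h import *
st();go([.56,-.04,.25],.01)"
```

```text
t 1.82 jig mm [-43.74 -63.52 311.5 ] F jig [ 1.31 -0.4  -0.2 ] gap 91.29 yaw-th -0.0044
shift [-0.1066  0.082   0.0734] roll -0.0039 dist mm 114.9 rows 2.8
```

>>> servo_tool --commands '[{"tx": -0.1066, "ty": 0.082, "tz": 0.0734, "roll": -0.004}, {"tx": -0.1066, "ty": 0.082, "tz": 0.0734, "roll": -0.004}, {"tx": -0.1066, "ty": 0.082, "tz": 0.0734, "roll": -0.004}, {"tx": -0.1066, "ty": 0.082, "tz": 0.0734, "roll": -0.004}]'

```text
clock: 2.15
position: [0.5597, -0.0376, 0.2471]
eef_rot: [-1.217, 1.204, -1.196]
wrist_force: [-0.7, 1.6, -0.6]
finger_gap: 0.091
```

```bash
python3 -c "
from h import *
st();s,a,d=snap('wrist','w1');print(s['position'],s['eef_rot'],abs(s['qd']).max());st()"
```

```text
t 2.15 jig mm [ 11.39  18.55 247.11] F jig [-0.66  1.61 -0.6 ] gap 90.98 yaw-th 0.0049
[ 0.5597266  -0.03761027  0.24711136] [-1.21736662  1.204091   -1.19570735] 0.0790358279772199
t 2.20 jig mm [ 10.92  16.59 248.84] F jig [-0.42 -1.23  1.12] gap 91.19 yaw-th 0.0048
```

View pics/w1.png

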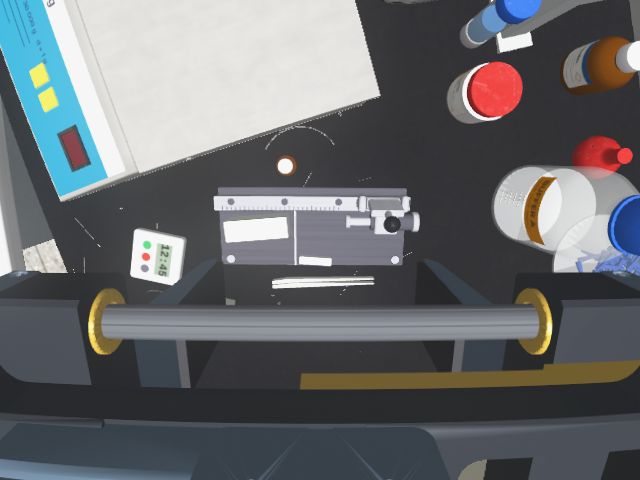

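```bash
python3 -c "
from h import *
snap('wrist','w2');s,a,d=snap('wrist','w3');print(s['position'].tolist(),s['eef_rot'].tolist(),abs(s['qd']).max());st()
np.savez('pics/w3s.npz',p=s['position'],r=s['eef_rot'])
cv2.imwrite('pics/w3z.png',cv2.resize(a[175:275,205:425,::-1],None,fx=3.6,fy=3.6,interpolation=cv2.INTER_CUBIC))
"
```

```text
[0.5592931880960691, -0.04094371407857897, 0.2501796039859855] [-1.2160932062883705, 1.202008505238761, -1.1993754541549684] 0.03619369755881315
t 2.30 jig mm [ 11.    14.31 251.08] F jig [-0.55 -0.44  0.22] gap 91.49 yaw-th 0.0025
```

View pics/w3z.png

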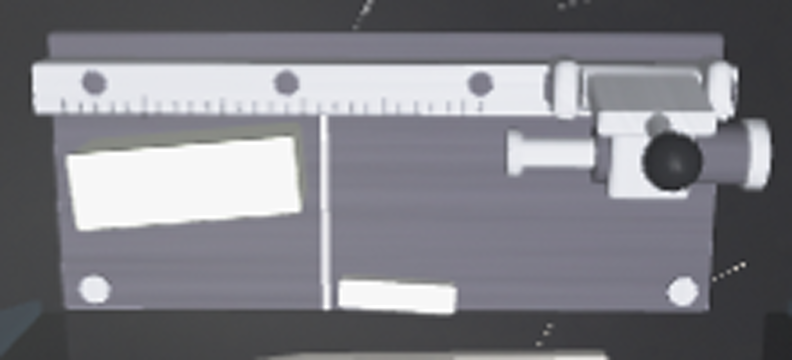

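```bash
python3 - <<'E'
from h import *
q=np.load('pics/w3s.npz');s={'position':q['p'],'eef_rot':q['r']}
z=lambda l:np.array(l,float)/3.6+[205-.36,175-.36]
c=plane('wrist',z([(710,311),(66,309),(48,33),(724,33)]),.01,s);print(c.round(4)[:,:2].tolist())
f=plane('wrist',z([(36,115),(540,113)]),.03,s);print('fence',f.round(4)[:,:2].tolist(),(f[1]-f[0])[1]/(f[1]-f[0])[0])
# rigid fit
Q=np.array([(.11,-.05),(-.11,-.05),(-.11,.044),(.11,.044)]);W=c[:,:2]
A=Q-Q.mean(0);B=W-W.mean(0);th=np.arctan2((A[:,0]*B[:,1]-A[:,1]*B[:,0]).sum(),(A*B).sum())
o=W.mean(0)-np.array([[np.cos(th),-np.sin(th)],[np.sin(th),np.cos(th)]])@Q.mean(0);print('wrist fit o',o,'th',th)
print('old',J());print('fence in old',tojig(f))
json.dump({'o':o.tolist(),'th':th},open('jigw.json','w'))
a=np.load('pics/w3.npz')['a'];m=(a.min(2)>235).astype(np.uint8);cs,_=cv2.findContours(m,0,2)
for k in cs:
    x,y=k.mean((0,1))
    if 215<x<350 and 205<y<262 and cv2.contourArea(k)>60:
        r=cv2.minAreaRect(k);b=cv2.boxPoints(r);print(r)
        for h in(.042,.02):print(h,tojig(plane('wrist',b,h,s)).round(4)[:,:2].tolist())
print('knob',tojig(plane('wrist',z([(672,161)]),.095,s)), 'tip end',tojig(plane('wrist',z([(508,152)]),.056,s)))
E
```

```text
[[0.6596, -0.1043], [0.4415, -0.1063], [0.4401, -0.0133], [0.6583, -0.0109]]
fence [[0.4404, -0.0371], [0.5979, -0.0348]] 0.014458469372549443
wrist fit o [ 0.5498463  -0.05571411] th 0.010763155165634726
old (array([ 0.54848896, -0.05625034]), 0.008194506209671715)
fence in old [[-0.10789306  0.02005037  0.03      ]
 [ 0.04958885  0.02103669  0.03      ]]
((314.5700378417969, 256.87939453125), (31.313901901245117, 7.1735029220581055), 3.5763344764709473)
0.042 [[-0.0129, -0.038], [-0.0123, -0.0296], [0.0227, -0.0318], [0.0223, -0.0401]]
0.02 [[-0.0142, -0.0445], [-0.0136, -0.0357], [0.0233, -0.0379], [0.0229, -0.0467]]
((255.55172729492188, 225.62071228027344), (20.595279693603516, 62.11802291870117), 85.2363510131836)
0.042 [[-0.0951, 0.0092], [-0.0267, 0.0151], [-0.0252, -0.0079], [-0.0945, -0.014]]
0.02 [[-0.1008, 0.0053], [-0.0287, 0.0114], [-0.0272, -0.0127], [-0.1002, -0.0192]]
knob [[0.07916613 0.01795965 0.095     ]] tip end [[0.03810859 0.01328252 0.056     ]]
```

```bash
python3 - <<'E'
from h import *
json.dump({'o':[.549,-.056],'th':.011},open('jig.json','w'))
print('cap top',plane('top',[(313,124)],.185),tojig(plane('top',[(313,124)],.185)))
o,d=ray('side',[(197,152)]);print(plane('side',[(197,152)],.18))
print('red flask',plane('top',[(289,133)],.04))
gj([.078,.018,.15])
gj([.078,.018,.085])
E
```

```text
cap top [[ 0.81785297 -0.02214832  0.185     ]] [[0.26920906 0.03089231 0.185     ]]
[[ 0.80742388 -0.01045791  0.18      ]]
red flask [[0.86905448 0.03110777 0.04      ]]
shift [-0.0053  0.1347  0.09  ] roll -0.0002 dist mm 121.6 rows 2.9
shift [-0.0054  0.2214  0.0901] roll -0.0002 dist mm 179.3 rows 4.3
```

>>> servo_tool --commands '[{"tx": -0.0053, "ty": 0.12, "tz": 0.09, "roll": 0}, {"tx": -0.0053, "ty": 0.12, "tz": 0.09, "roll": 0}, {"tx": -0.0053, "ty": 0.17, "tz": 0.09, "roll": 0}, {"tx": -0.0053, "ty": 0.22, "tz": 0.09, "roll": 0}, {"tx": -0.0053, "ty": 0.22, "tz": 0.09, "roll": 0}]' --hand 0.6

```text
clock: 2.72
position: [0.6255, -0.0382, 0.082]
eef_rot: [-1.216, 1.206, -1.201]
wrist_force: [-0.4, 0.1, -0.7]
finger_gap: 0.0609
```

>>> servo_tool --commands '[{"tx": 0, "ty": 0, "tz": 0, "roll": 0}, {"tx": 0, "ty": 0, "tz": 0, "roll": 0}]'

```text
clock: 2.88
position: [0.6269, -0.0382, 0.0868]
eef_rot: [-1.214, 1.203, -1.203]
wrist_force: [0.8, -0.8, 0.3]
finger_gap: 0.0475
```

```bash
python3 -c "
from h import *
st();snap('side','s1');s,a,d=snap('wrist','w4');st();gj([.078,.018,.085])
a=cv2.imread('pics/side'[:9]+'1.png') if 0 else cv2.imread('pics/s1.png');cv2.imwrite('pics/s1z.png',cv2.resize(a[150:325,240:460],None,fx=3.4,fy=3.4))"
```

```text
t 2.88 jig mm [78.11 16.95 86.78] F jig [ 0.77 -0.78  0.35] gap 47.51 yaw-th -0.0022
t 2.98 jig mm [79.36 17.13 88.56] F jig [ 0.03  0.19 -0.12] gap 39.22 yaw-th -0.0019
shift [-0.0012  0.0047 -0.0018] roll -0.0012 dist mm 3.9 rows 0.1
```

View pics/s1z.png

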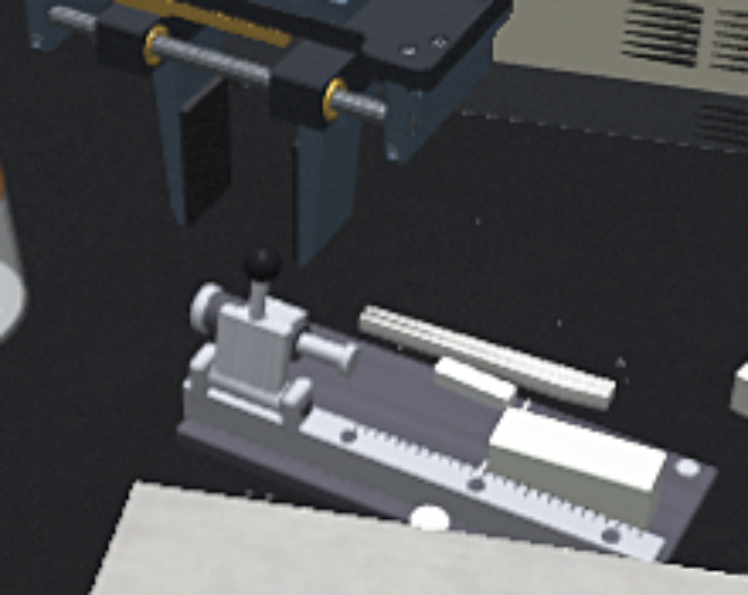

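View pics/w4.png

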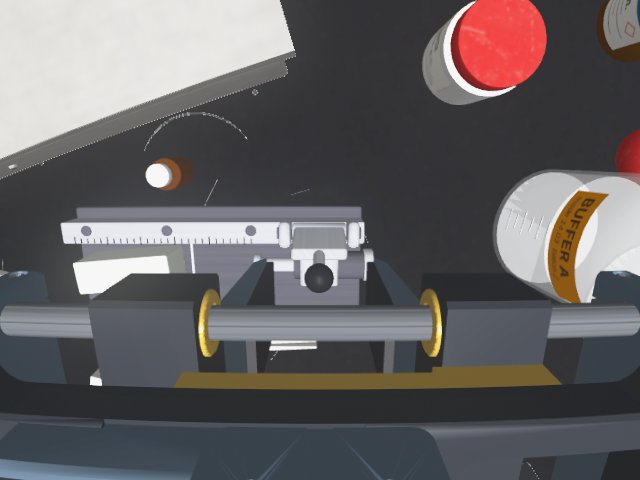

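```bash
python3 - <<'E'
from h import *
s=sense();print(s['position'],s['finger_gap'])
P=s['position']
for n in('side','top'):print(n,proj(n,P))
f=lambda x,y:np.array([x/3.4+240,y/3.4+150])
print('fingertips px',f(185,220),f(310,260),'knob',f(262,262))
print('pt of mid tip at z=.088',plane('side',[f(248,240)],.088))
print(tojig(plane('side',[f(262,262)],.095)))
snap('top','t4')
a=cv2.imread('pics/t4.png');cv2.imwrite('pics/t4z.png',cv2.resize(a[150:365,230:420],None,fx=3.4,fy=3.4))
E
```

```text
[ 0.62816235 -0.03799456  0.0885607 ] 0.03922400627850132
side [[316.01008818 230.42966797]]
top [[315.89820446 245.65461806]]
fingertips px [294.41176471 214.70588235] [331.17647059 226.47058824] knob [317.05882353 227.05882353]
pt of mid tip at z=.088 [[ 0.64415455 -0.05610496  0.088     ]]
[[0.07775843 0.01672385 0.095     ]]
```

View pics/t4z.png

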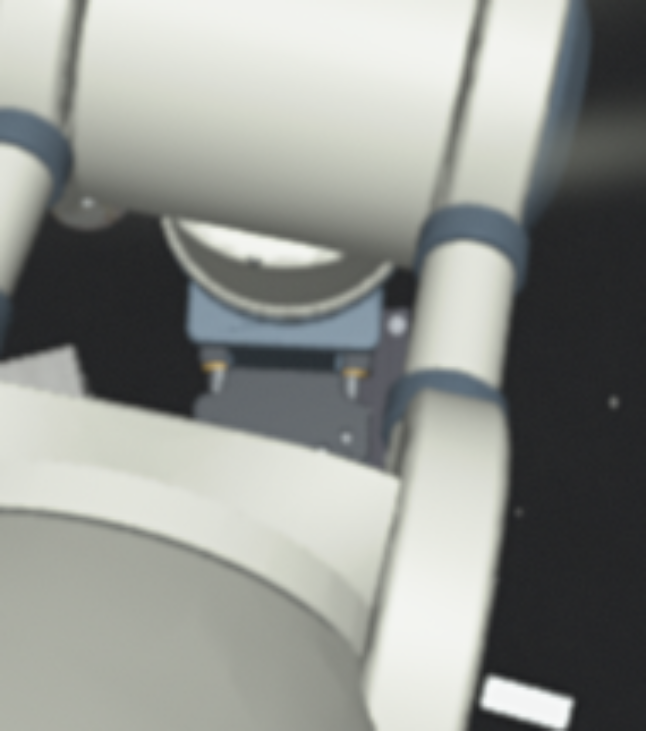

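```bash
python3 - <<'E'
from h import *
P=sense()['position']
for dz in(0,.01,.02,.03):
  for dx,dy in((.022,.016),(.022,-.016),(-.022,.016),(-.022,-.016)):
    u=proj('side',P+[dx,dy,dz])[0];print(dz,dx,dy,((u-[240,150])*3.4).round())
d=np.load('pics/s1.npz')['d']
for u,v in((296,208),(303,200),(335,215),(342,205)):
    o,r=ray('side',[(u,v)]);print(u,v,(o+r[0]*d[v,u]))
E
```

```text
0 0.022 0.016 [193. 278.]
0 0.022 -0.016 [233. 237.]
0 -0.022 0.016 [284. 311.]
0 -0.022 -0.016 [323. 269.]
0.01 0.022 0.016 [192. 259.]
0.01 0.022 -0.016 [232. 219.]
0.01 -0.022 0.016 [284. 292.]
0.01 -0.022 -0.016 [323. 250.]
0.02 0.022 0.016 [191. 240.]
0.02 0.022 -0.016 [232. 200.]
0.02 -0.022 0.016 [284. 273.]
0.02 -0.022 -0.016 [323. 231.]
0.03 0.022 0.016 [190. 221.]
0.03 0.022 -0.016 [231. 180.]
0.03 -0.022 0.016 [284. 253.]
0.03 -0.022 -0.016 [323. 212.]
296 208 [ 0.65067019 -0.02320466  0.12947433]
303 200 [ 0.6520903  -0.04381469  0.12965284]
335 215 [ 0.59274246 -0.02961116  0.13480665]
342 205 [ 0.59217489 -0.04790003  0.1399534 ]
```

>>> servo_tool --commands '[{"tx": 0, "ty": 0.005, "tz": -0.002, "roll": 0}, {"tx": 0, "ty": 0.005, "tz": -0.002, "roll": 0}, {"tx": 0, "ty": 0.005, "tz": -0.002, "roll": 0}]' --hand 0.6

```text
clock: 3.28
position: [0.6255, -0.0372, 0.0829]
eef_rot: [-1.213, 1.201, -1.202]
wrist_force: [-0.6, 0.4, 0.0]
finger_gap: 0.0368
```

```bash
python3 -c "
from h import *
st();s,a,d=snap('side','s2');st()
cv2.imwrite('pics/s2z.png',cv2.resize(a[150:325,240:460,::-1],None,fx=3.4,fy=3.4))
P=s['position']
for dz in(0,.01,.02,.03): print(dz,((proj('side',P+[[.018,.016,dz],[-.018,.016,dz]])-[240,150])*3.4).round().tolist())"
```

```text
t 3.28 jig mm [76.75 17.95 82.94] F jig [-0.59  0.4   0.03] gap 36.81 yaw-th -0.0011
t 3.33 jig mm [76.79 18.03 82.83] F jig [-0.02 -0.07  0.51] gap 36.46 yaw-th -0.001
0 [[206.0, 294.0], [281.0, 322.0]]
0.01 [[206.0, 276.0], [281.0, 303.0]]
0.02 [[205.0, 257.0], [280.0, 284.0]]
0.03 [[204.0, 237.0], [280.0, 265.0]]
```

View pics/s2z.png

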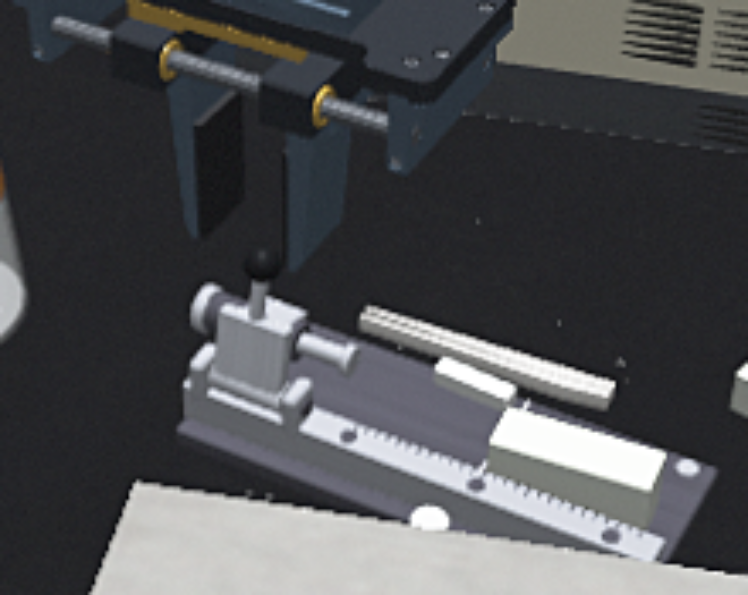

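```bash
python3 - <<'E'
from h import *
d=np.load('pics/s2.npz')['d'];print(sense()['position'])
def pt(x,y):
    u,v=int(round(x/3.4+240)),int(round(y/3.4+150));o,r=ray('side',[(u,v)]);return (o+r[0]*d[v,u]).round(4)
for n,x,y in[('far finger near-low',203,228),('far finger far-low',238,198),('far backish',196,228),('near finger pad edge low',293,258),('near finger back low far',335,228),('near fing near low',305,258),('knob',262,262),('rod',240,70)]:print(n,pt(x,y))
E
```

```text
[ 0.62558578 -0.03712704  0.0828335 ]
far finger near-low [ 0.6432 -0.0209  0.1182]
far finger far-low [ 0.6434 -0.0479  0.1163]
far backish [ 0.647  -0.0216  0.1164]
near finger pad edge low [ 0.6011 -0.0199  0.1195]
near finger back low far [ 0.6728 -0.1879 -0.0035]
near fing near low [ 0.6734 -0.1574 -0.0026]
knob [ 0.6242 -0.0344  0.0988]
rod [ 0.6149 -0.0072  0.21  ]
```

>>> servo_tool --commands '[{"tx": 0, "ty": 0, "tz": 0.0015, "roll": 0}, {"tx": 0, "ty": 0, "tz": 0.0015, "roll": 0}, {"tx": 0, "ty": 0, "tz": 0.0015, "roll": 0}, {"tx": 0, "ty": 0, "tz": 0.0015, "roll": 0}, {"tx": 0, "ty": 0, "tz": 0.0015, "roll": 0}]' --hand 0.9

```text
clock: 3.75
position: [0.6266, -0.0371, 0.0823]
eef_rot: [-1.214, 1.202, -1.202]
wrist_force: [-1.2, 1.3, -0.3]
finger_gap: 0.0098
```

```bash
python3 -c "
from h import *
st();s,a,d=snap('side','s3');st()
cv2.imwrite('pics/s3z.png',cv2.resize(a[150:325,240:460,::-1],None,fx=3.4,fy=3.4))
P=s['position']
for dz in(0,.01,.02,.03): print(dz,((proj('side',P+[[.005,.016,dz],[-.005,.016,dz]])-[240,150])*3.4).round().tolist())"
```

```text
t 3.75 jig mm [77.8  18.05 82.26] F jig [-1.2   1.31 -0.33] gap 9.83 yaw-th -0.001
t 3.80 jig mm [77.79 18.04 82.26] F jig [ 0.22  0.22 -1.05] gap 9.51 yaw-th -0.001
0 [[231.0, 305.0], [251.0, 312.0]]
0.01 [[230.0, 286.0], [251.0, 294.0]]
0.02 [[230.0, 267.0], [251.0, 275.0]]
0.03 [[229.0, 248.0], [250.0, 255.0]]
```

View pics/s3z.png

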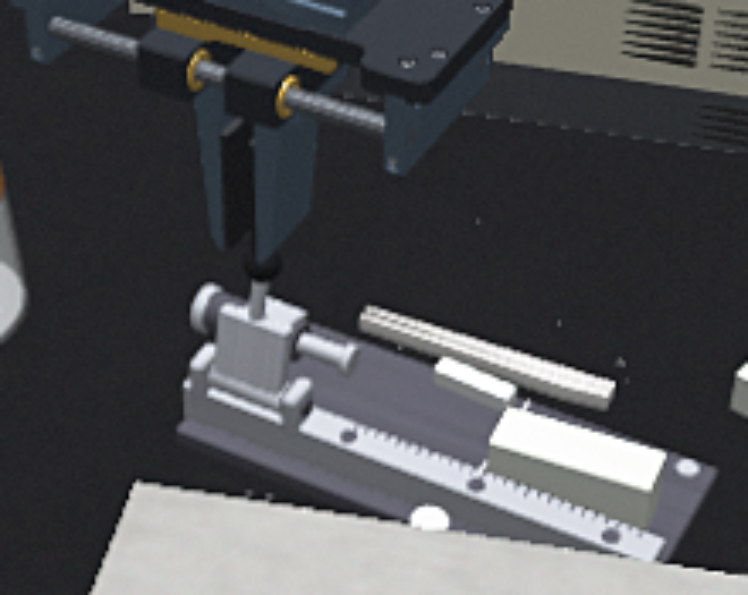

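>>> servo_tool --commands '[{"tx": 0, "ty": 0, "tz": 0, "roll": 0}, {"tx": 0, "ty": 0, "tz": 0, "roll": 0}, {"tx": 0, "ty": 0, "tz": 0, "roll": 0}, {"tx": 0, "ty": 0, "tz": 0, "roll": 0}]' --hand 0.6

```text
clock: 4.13
position: [0.6266, -0.0371, 0.0823]
eef_rot: [-1.214, 1.202, -1.202]
wrist_force: [0.2, 0.6, 0.2]
finger_gap: 0.033
```

>>> servo_tool --commands '[{"tx": 0, "ty": 0.013, "tz": 0, "roll": 0}, {"tx": 0, "ty": 0.026, "tz": 0, "roll": 0}, {"tx": 0, "ty": 0.037, "tz": 0, "roll": 0}, {"tx": 0, "ty": 0.037, "tz": 0, "roll": 0}]'

```text
clock: 4.47
position: [0.6252, -0.0369, 0.052]
eef_rot: [-1.216, 1.205, -1.2]
wrist_force: [-0.1, -0.6, -0.4]
finger_gap: 0.0367
```

```bash
python3 -c "
from h import *
st();s,a,d=snap('side','s4');st()
cv2.imwrite('pics/s4z.png',cv2.resize(a[150:325,240:460,::-1],None,fx=3.4,fy=3.4))"
```

```text
t 4.47 jig mm [76.36 18.25 52.03] F jig [-0.12 -0.61 -0.35] gap 36.74 yaw-th -0.0011
t 4.52 jig mm [76.81 18.19 53.01] F jig [ 0.41 -0.88 -0.89] gap 36.94 yaw-th -0.001
```

View pics/s4z.png

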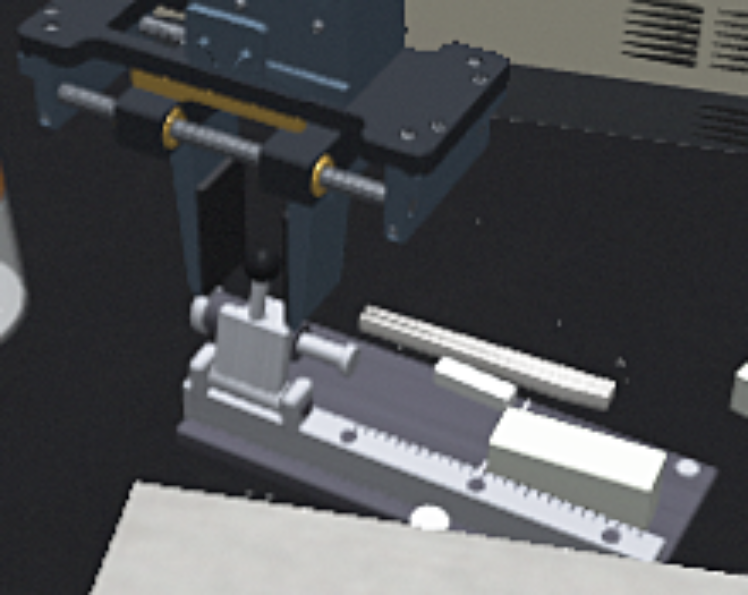

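>>> servo_tool --commands '[{"tx": 0, "ty": 0, "tz": 0.0015, "roll": 0}, {"tx": 0, "ty": 0, "tz": 0.0015, "roll": 0}, {"tx": 0, "ty": 0, "tz": 0.0015, "roll": 0}, {"tx": 0, "ty": 0, "tz": 0.0015, "roll": 0}]' --hand 1

```text
clock: 4.85
position: [0.6272, -0.0371, 0.0548]
eef_rot: [-1.215, 1.202, -1.201]
wrist_force: [-2.7, -1.8, 7.1]
finger_gap: 0.0141
```

```bash
python3 -c "
from h import *
st();s,a,d=snap('side','s5');st()
"
```

```text
t 4.85 jig mm [78.38 18.03 54.77] F jig [-2.71 -1.79  7.09] gap 14.1 yaw-th -0.0009
t 4.90 jig mm [78.43 18.03 54.85] F jig [-4.23 -1.25  3.62] gap 14.13 yaw-th -0.0009
```

```bash
python3 -c "
from h import *
a=cv2.imread('pics/s5.png');cv2.imwrite('pics/s5z.png',cv2.resize(a[180:265,260:380],None,fx=6,fy=6,interpolation=cv2.INTER_CUBIC))"
```

```text
(no output)
```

View pics/s5z.png

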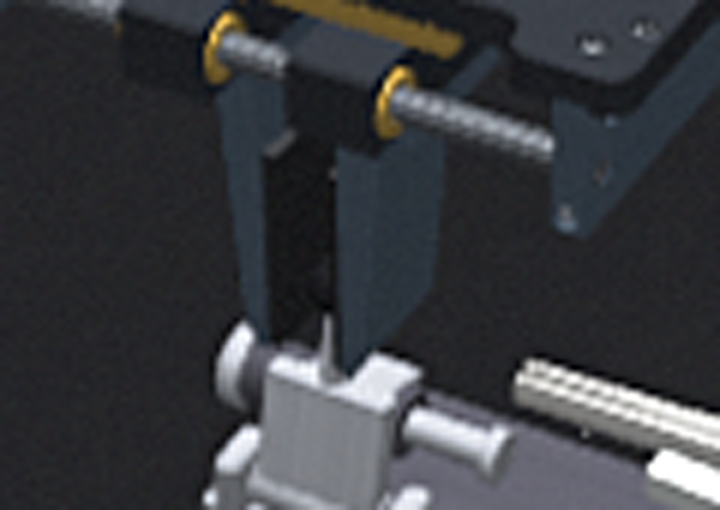

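>>> servo_tool --commands '[{"tx": 0, "ty": 0, "tz": 0, "roll": 0}, {"tx": 0, "ty": 0, "tz": 0, "roll": 0}, {"tx": 0, "ty": -0.009, "tz": 0, "roll": 0}, {"tx": 0, "ty": -0.009, "tz": 0, "roll": 0}]' --hand 0.7

```text
clock: 5.23
position: [0.6286, -0.0372, 0.0625]
eef_rot: [-1.213, 1.2, -1.203]
wrist_force: [0.3, 0.6, 2.1]
finger_gap: 0.0272
```

```bash
python3 -c "
from h import *
st();s,a,d=snap('side','s6');st()
a=cv2.imread('pics/s6.png');cv2.imwrite('pics/s6z.png',cv2.resize(a[180:265,260:380],None,fx=6,fy=6,interpolation=cv2.INTER_CUBIC))"
```

```text
t 5.23 jig mm [79.77 17.95 62.54] F jig [0.29 0.55 2.13] gap 27.23 yaw-th -0.001
t 5.28 jig mm [79.69 17.97 62.17] F jig [0.21 0.45 0.25] gap 27.51 yaw-th -0.001
```

View pics/s6z.png

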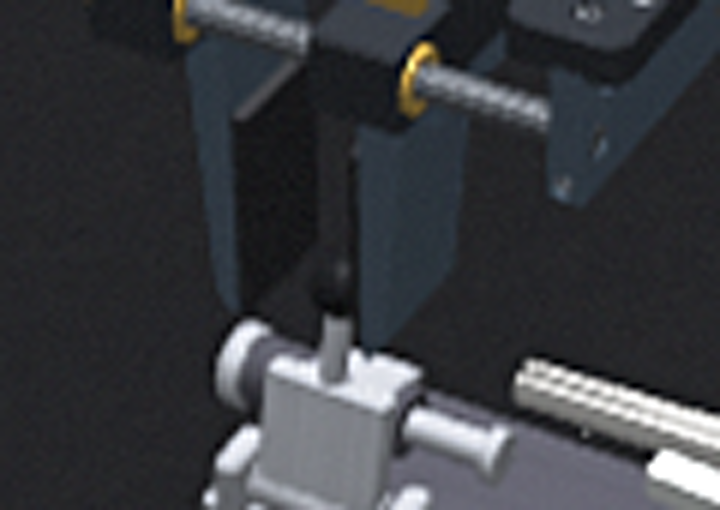

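```bash
python3 - <<'E'
from h import *
P=sense()['position'];print(P)
for dz in np.arange(0,.04,.005):
    print(dz.round(3),((proj('side',P+[[-.0137,.016,dz],[-.0137,-.016,dz],[-.0272,-.016,dz],[.0137,.016,dz]])-[260,180])*6).round().tolist())
kn=proj('side',toworld([.078,.018,.095]));print('knob',(kn-[260,180])*6)
E
```

```text
[ 0.62848737 -0.03715386  0.06216794]
0.0 [[350.0, 445.0], [417.0, 370.0], [465.0, 388.0], [252.0, 408.0]]
0.005 [[350.0, 429.0], [417.0, 355.0], [465.0, 372.0], [251.0, 392.0]]
0.01 [[349.0, 413.0], [417.0, 339.0], [466.0, 356.0], [251.0, 376.0]]
0.015 [[349.0, 397.0], [417.0, 323.0], [466.0, 340.0], [250.0, 360.0]]
0.02 [[349.0, 381.0], [417.0, 306.0], [466.0, 324.0], [249.0, 344.0]]
0.025 [[349.0, 364.0], [417.0, 290.0], [466.0, 307.0], [249.0, 328.0]]
0.03 [[348.0, 348.0], [417.0, 274.0], [466.0, 291.0], [248.0, 311.0]]
0.035 [[348.0, 331.0], [417.0, 257.0], [466.0, 274.0], [247.0, 294.0]]
knob [[338.75433752 284.98042325]]
```

>>> servo_tool --commands '[{"tx": 0, "ty": 0.006, "tz": -0.002, "roll": 0}, {"tx": 0, "ty": 0.006, "tz": -0.002, "roll": 0}, {"tx": 0, "ty": 0.006, "tz": -0.002, "roll": 0}, {"tx": 0, "ty": 0.006, "tz": -0.002, "roll": 0}]' --hand 1

```text
clock: 5.62
position: [0.6269, -0.0371, 0.0563]
eef_rot: [-1.213, 1.201, -1.202]
wrist_force: [6.3, 1.0, -8.0]
finger_gap: 0.0136
```

>>> servo_tool --commands '[{"tx": 0, "ty": 0, "tz": 0, "roll": 0}, {"tx": 0, "ty": 0, "tz": 0, "roll": 0}]'

```text
clock: 5.78
position: [0.6269, -0.0371, 0.0563]
eef_rot: [-1.213, 1.201, -1.202]
wrist_force: [7.0, 0.2, -8.5]
finger_gap: 0.0137
```

```bash
python3 -c "
from h import *
st()
import numpy as np
# arc: knob centre rel hinge angle a from -y : r=60, offset .0333
for f in np.arange(1.35,-.01,-.15):
    a=f+.0333;print(round(f,2),(30-60*np.cos(a)).round(1),(38+60*np.sin(a)).round(1))"
```

```text
t 5.78 jig mm [78.12 18.08 56.28] F jig [ 6.96  0.1  -8.51] gap 13.71 yaw-th -0.0011
1.35 18.8 96.9
1.2 10.1 94.6
1.05 1.9 91.0
0.9 -5.7 86.2
0.75 -12.5 80.3
0.6 -18.4 73.5
0.45 -23.1 65.9
0.3 -26.7 57.6
0.15 -29.0 48.9
0.0 -30.0 40.0
```

>>> servo_tool --commands '[{"tx": 0.005, "ty": 0.0014, "tz": 0, "roll": 0}, {"tx": 0.01, "ty": 0.0028, "tz": 0, "roll": 0}, {"tx": 0.0155, "ty": 0.0052, "tz": 0, "roll": 0}, {"tx": 0.0209, "ty": 0.0076, "tz": 0, "roll": 0}, {"tx": 0.026, "ty": 0.0108, "tz": 0, "roll": 0}]'

```text
clock: 6.2
position: [0.6272, -0.0566, 0.0488]
eef_rot: [-1.213, 1.201, -1.202]
wrist_force: [3.3, 1.9, 4.2]
finger_gap: 0.0141
```

```bash
python3 -c "
from h import *
st()"
```

```text
t 6.20 jig mm [78.21 -1.44 48.83] F jig [3.34 1.85 4.23] gap 14.14 yaw-th -0.001
```

>>> servo_tool --commands '[{"tx": 0.0051, "ty": 0.0032, "tz": 0, "roll": 0}, {"tx": 0.0141, "ty": 0.0111, "tz": 0, "roll": 0}, {"tx": 0.022, "ty": 0.0201, "tz": 0, "roll": 0}, {"tx": 0.0255, "ty": 0.0252, "tz": 0, "roll": 0}, {"tx": 0.0283, "ty": 0.0303, "tz": 0, "roll": 0}]'

```text
clock: 6.62
position: [0.6274, -0.0788, 0.0259]
eef_rot: [-1.213, 1.201, -1.203]
wrist_force: [4.6, -2.9, 5.8]
finger_gap: 0.0138
```

```bash
python3 -c "
from h import *
st()"
```

```text
t 6.62 jig mm [ 78.12 -23.68  25.88] F jig [ 4.6  -2.94  5.79] gap 13.77 yaw-th -0.0014
```

>>> servo_tool --commands '[{"tx": 0.0026, "ty": 0.0055, "tz": 0, "roll": 0}, {"tx": 0.0048, "ty": 0.0111, "tz": 0, "roll": 0}, {"tx": 0.0066, "ty": 0.0169, "tz": 0, "roll": 0}, {"tx": 0.0079, "ty": 0.0227, "tz": 0, "roll": 0}, {"tx": 0.0088, "ty": 0.029, "tz": 0, "roll": 0}]'

```text
clock: 7.03
position: [0.6274, -0.0853, 0.0042]
eef_rot: [-1.214, 1.2, -1.203]
wrist_force: [3.2, -3.2, 3.7]
finger_gap: 0.0137
```

```bash
python3 -c "
from h import *
st()"
```

```text
t 7.03 jig mm [ 78.09 -30.14   4.24] F jig [ 3.16 -3.26  3.68] gap 13.69 yaw-th -0.0011
```

Now press down in 1 mm steps.

>>> servo_tool --commands '[{"tx": 0, "ty": 0.0015, "tz": 0, "roll": 0}, {"tx": 0, "ty": 0.003, "tz": 0, "roll": 0}, {"tx": 0, "ty": 0.0045, "tz": 0, "roll": 0}, {"tx": 0, "ty": 0.006, "tz": 0, "roll": 0}]'

```text
clock: 7.37
position: [0.6274, -0.0854, -0.0002]
eef_rot: [-1.214, 1.2, -1.203]
wrist_force: [3.6, -7.0, 3.4]
finger_gap: 0.0135
```

```bash
python3 -c "
from h import *
st()"
```

```text
t 7.37 jig mm [ 78.1  -30.29  -0.21] F jig [ 3.51 -7.04  3.36] gap 13.49 yaw-th -0.001
```

>>> servo_tool --commands '[{"tx": 0, "ty": 0.0012, "tz": 0, "roll": 0}, {"tx": 0, "ty": 0.0024, "tz": 0, "roll": 0}, {"tx": 0, "ty": 0.0036, "tz": 0, "roll": 0}]'

```text
clock: 7.62
position: [0.6275, -0.0854, -0.0026]
eef_rot: [-1.214, 1.2, -1.203]
wrist_force: [-0.4, -3.9, 15.7]
finger_gap: 0.0142
```

```bash
python3 -c "
from h import *
st();snap('side','s7')
a=cv2.imread('pics/s7.png');cv2.imwrite('pics/s7z.png',cv2.resize(a[180:265,260:380],None,fx=6,fy=6,interpolation=cv2.INTER_CUBIC))"
```

```text
t 7.62 jig mm [ 78.22 -30.25  -2.59] F jig [-0.49 -3.86 15.75] gap 14.23 yaw-th -0.001
```

View pics/s7z.png

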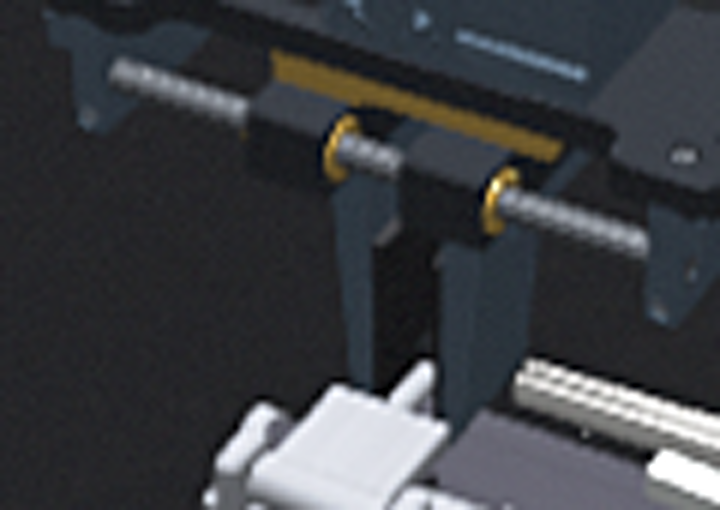

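>>> servo_tool --commands '[{"tx": 0, "ty": 0.0008, "tz": 0, "roll": 0}, {"tx": 0, "ty": 0.0016, "tz": 0, "roll": 0}, {"tx": 0, "ty": 0.0016, "tz": 0, "roll": 0}]'

```text
clock: 7.92
position: [0.6276, -0.0853, -0.0031]
eef_rot: [-1.213, 1.2, -1.204]
wrist_force: [-0.1, -3.7, 18.3]
finger_gap: 0.0137
```

```bash
python3 -c "
from h import *
st()"
```

```text
t 7.92 jig mm [ 78.25 -30.17  -3.12] F jig [-0.1  -3.71 18.3 ] gap 13.74 yaw-th -0.001
```

>>> servo_tool --commands '[{"tx": 0, "ty": -0.002, "tz": 0, "roll": 0}, {"tx": 0, "ty": -0.002, "tz": 0, "roll": 0}, {"tx": 0, "ty": -0.002, "tz": 0, "roll": 0}]' --hand 0.7

```text
clock: 8.17
position: [0.626, -0.0843, -0.0031]
eef_rot: [-1.215, 1.203, -1.201]
wrist_force: [-0.2, -0.5, -0.1]
finger_gap: 0.0272
```

>>> servo_tool --commands '[{"tx": 0, "ty": -0.02, "tz": 0, "roll": 0}, {"tx": 0, "ty": -0.05, "tz": 0, "roll": 0}, {"tx": 0, "ty": -0.09, "tz": 0, "roll": 0}, {"tx": 0, "ty": -0.12, "tz": 0, "roll": 0}, {"tx": 0, "ty": -0.12, "tz": 0, "roll": 0}]' --hand 0.55

```text
clock: 8.58
position: [0.6287, -0.0848, 0.0914]
eef_rot: [-1.211, 1.197, -1.205]
wrist_force: [1.5, -0.1, 0.5]
finger_gap: 0.041
```

```bash
python3 -c "
from h import *
st();s,a,d=snap('side','s8');st()
a=cv2.imread('pics/s8.png');cv2.imwrite('pics/s8z.png',cv2.resize(a[200:325,260:460],None,fx=4,fy=4,interpolation=cv2.INTER_CUBIC))"
```

```text
t 8.58 jig mm [ 79.38 -29.7   91.38] F jig [ 1.47 -0.14  0.55] gap 41.01 yaw-th -0.0009
t 8.63 jig mm [ 78.42 -29.46  89.21] F jig [-0.56  0.15 -0.12] gap 40.79 yaw-th -0.0009
```

View pics/s8z.png

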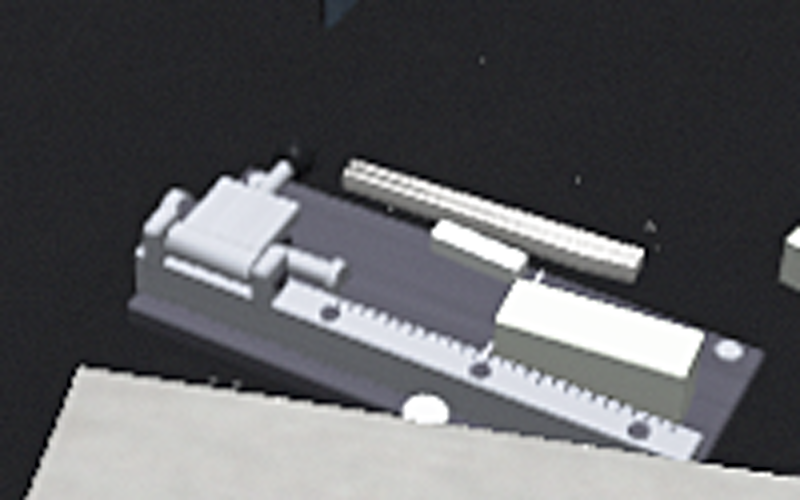

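```bash
python3 - <<'E'
from h import *
d=np.load('pics/s8.npz')['d']
for u,v in((282,296),(330,302),(400,314),(465,325)):
    o,r=ray('side',[(u,v)]);p=o+r*d[v,u];print(u,v,tojig(p).round(3))
print('knob',tojig(plane('side',[(297/4+260,157/4+200)],.040)))
# highest part of stop/knob region
a=np.load('pics/s7.npz');dd=a['d']
def pt(x,y):
    u,v=int(round(x/6+260)),int(round(y/6+180));o,r=ray('side',[(u,v)]);return tojig(o+r*dd[v,u]).round(4)[0]-[sense()['position'][0]*0,0,0]
print('s7 body bits (TCP z -2.6)',pt(280,60),pt(600,230),pt(70,110),pt(665,310),pt(440,180),pt(270,120),pt(600,130))
gj([-.060,-.036,.03]);gj([-.06,-.036,-.01])
E
```

```text
282 296 [[0.058 0.141 0.076]]
330 302 [[-0.001  0.121  0.076]]
400 314 [[-0.087  0.096  0.076]]
465 325 [[-0.164  0.075  0.076]]
knob [[ 0.07530809 -0.0299029   0.04      ]]
s7 body bits (TCP z -2.6) [ 0.1062 -0.0051  0.1359] [0.0184 0.0017 0.1231] [0.1585 0.0082 0.1124] [-0.0024  0.0092  0.112 ] [0.0564 0.0089 0.1276] [0.1026 0.0068 0.1272] [ 0.0223 -0.0046  0.1445]
shift [ 0.0088  0.0784 -0.1848] roll -0.0006 dist mm 150.7 rows 3.6
shift [ 0.0088  0.1317 -0.1849] roll -0.0006 dist mm 170.4 rows 4.1
```

>>> servo_tool --commands '[{"tx": 0.0088, "ty": 0, "tz": -0.1, "roll": 0}, {"tx": 0.0088, "ty": 0.04, "tz": -0.15, "roll": 0}, {"tx": 0.0088, "ty": 0.0784, "tz": -0.185, "roll": 0}, {"tx": 0.0088, "ty": 0.0784, "tz": -0.185, "roll": 0}]'

```text
clock: 8.97
position: [0.4837, -0.0916, 0.0269]
eef_rot: [-1.216, 1.205, -1.2]
wrist_force: [0.9, 0.1, -1.1]
finger_gap: 0.0411
```

```bash
python3 -c "
from h import *
st();s,a,d=snap('side','s9');snap('wrist','w9');st();gj([-.06,-.036,-.01])
a=cv2.imread('pics/s9.png');cv2.imwrite('pics/s9z.png',cv2.resize(a[180:325,300:480],None,fx=4,fy=4,interpolation=cv2.INTER_CUBIC))"
```

```text
t 8.97 jig mm [-65.67 -34.91  26.89] F jig [ 0.95  0.08 -1.13] gap 41.13 yaw-th -0.0009
t 9.07 jig mm [-68.71 -34.19  25.36] F jig [-0.31  0.3  -0.16] gap 41.14 yaw-th -0.0018
shift [0.0025 0.047  0.0121] roll -0.0011 dist mm 36.5 rows 0.9
```

View pics/s9z.png

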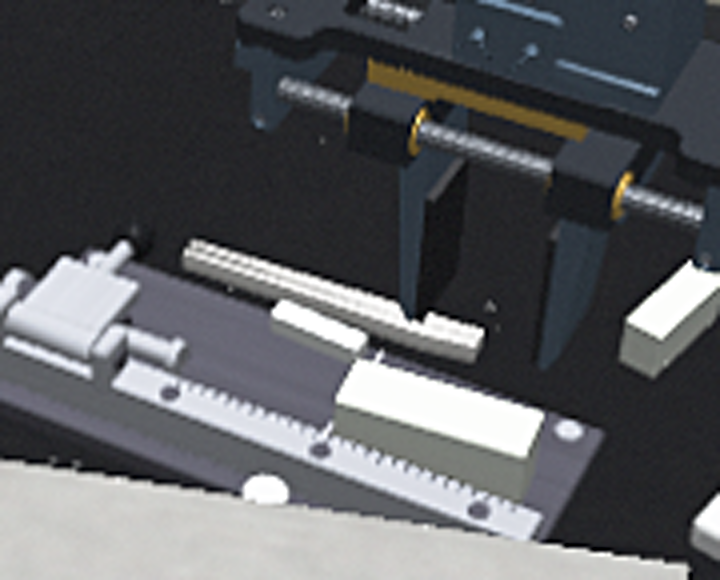

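View pics/w9.png

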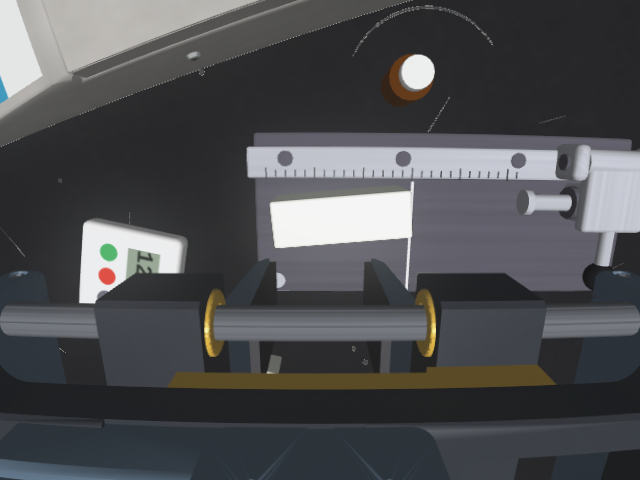

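>>> servo_tool --commands '[{"tx": 0.0025, "ty": 0, "tz": 0.012, "roll": 0}, {"tx": 0.0025, "ty": 0.025, "tz": 0.012, "roll": 0}, {"tx": 0.0025, "ty": 0.047, "tz": 0.012, "roll": 0}, {"tx": 0.0025, "ty": 0.047, "tz": 0.012, "roll": 0}]'

```text
clock: 9.4
position: [0.4975, -0.0941, -0.0089]
eef_rot: [-1.215, 1.203, -1.2]
wrist_force: [-1.3, -0.5, -0.3]
finger_gap: 0.0409
```

```bash
python3 -c "
from h import *
st();s,a,d=snap('side','s10');st()
a=cv2.imread('pics/s10.png');cv2.imwrite('pics/s10z.png',cv2.resize(a[180:325,300:480],None,fx=4,fy=4,interpolation=cv2.INTER_CUBIC))"
```

```text
t 9.40 jig mm [-51.9  -37.5   -8.86] F jig [-1.28 -0.52 -0.27] gap 40.87 yaw-th -0.0008
t 9.45 jig mm [-51.84 -37.53  -7.69] F jig [-0.75  0.72 -0.19] gap 40.85 yaw-th -0.0008
```

View pics/s10z.png

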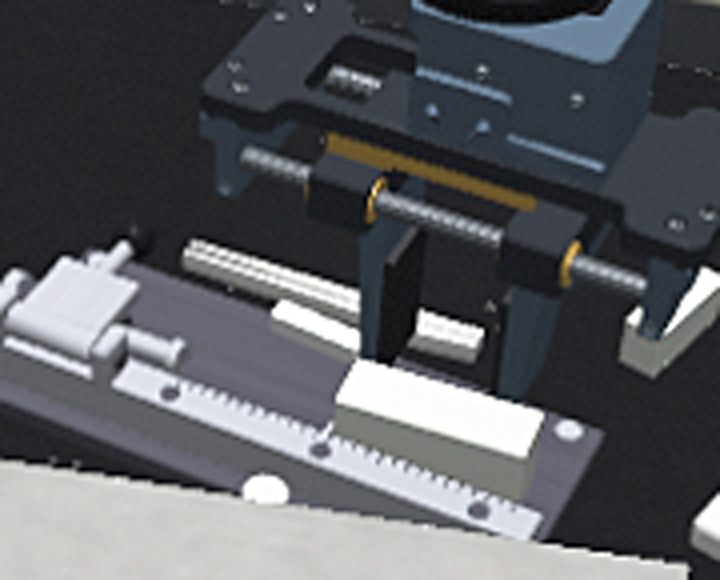

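>>> servo_tool --commands '[{"tx": 0, "ty": 0, "tz": -0.012, "roll": 0}, {"tx": -0.008, "ty": 0.002, "tz": -0.012, "roll": 0}, {"tx": -0.008, "ty": 0.002, "tz": -0.012, "roll": 0}]'

```text
clock: 9.7
position: [0.4877, -0.0875, -0.0077]
eef_rot: [-1.214, 1.202, -1.202]
wrist_force: [0.4, 0.2, 0.4]
finger_gap: 0.0409
```

```bash
python3 -c "
from h import *
st()"
```

```text
t 9.70 jig mm [-61.65 -30.86  -7.68] F jig [0.36 0.19 0.36] gap 40.91 yaw-th -0.0011
```

>>> servo_tool --commands '[{"tx": -0.003, "ty": 0, "tz": 0, "roll": 0}, {"tx": -0.006, "ty": 0, "tz": 0, "roll": 0}, {"tx": -0.008, "ty": 0, "tz": 0, "roll": 0}, {"tx": -0.01, "ty": 0, "tz": 0, "roll": 0}]'

```text
clock: 10.03
position: [0.4882, -0.0806, -0.008]
eef_rot: [-1.214, 1.201, -1.202]
wrist_force: [0.8, -0.0, -0.2]
finger_gap: 0.0411
```

```bash
python3 -c "
from h import *
st()"
```

```text
t 10.03 jig mm [-61.07 -23.98  -8.  ] F jig [ 0.81 -0.01 -0.2 ] gap 41.07 yaw-th -0.0009
```

>>> servo_tool --commands '[{"tx": -0.001, "ty": 0, "tz": 0, "roll": 0}, {"tx": -0.002, "ty": 0, "tz": 0, "roll": 0}, {"tx": -0.003, "ty": 0, "tz": 0, "roll": 0}]'

```text
clock: 10.28
position: [0.488, -0.079, -0.0081]
eef_rot: [-1.214, 1.201, -1.202]
wrist_force: [-3.4, -14.0, 3.3]
finger_gap: 0.0409
```

```bash
python3 -c "
from h import *
st()"
```

```text
t 10.28 jig mm [-61.21 -22.35  -8.13] F jig [ -3.54 -13.98   3.29] gap 40.9 yaw-th -0.0007
```

```bash
python3 -c "
from h import *
s,a,d=snap('wrist','w11');cv2.imwrite('pics/w11z.png',cv2.resize(a[120:300,230:470,::-1],None,fx=3.3,fy=3.3,interpolation=cv2.INTER_CUBIC));st()
np.savez('pics/w11s.npz',p=s['position'],r=s['eef_rot'])"
```

```text
t 10.33 jig mm [-61.23 -22.43  -8.11] F jig [-1.94 -6.81  0.85] gap 41.24 yaw-th -0.0006
```

View pics/w11z.png

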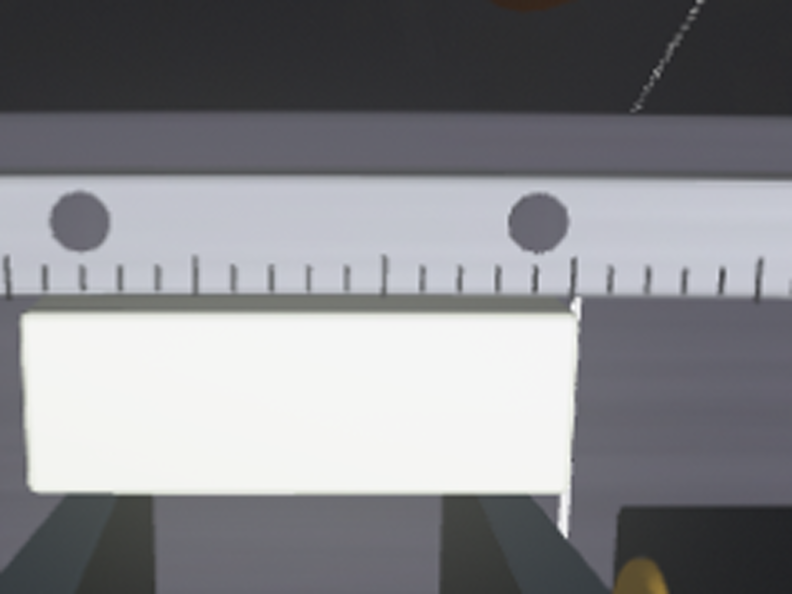

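```bash
python3 - <<'E'
from h import *
q=np.load('pics/w11s.npz');s={'position':q['p'],'eef_rot':q['r']}
z=lambda l:np.array(l,float)/3.3+[230-.35,120-.35]
print(tojig(plane('wrist',z([(22,314),(578,314),(30,491),(570,491)]),.042,s)).round(4))
print('fence edge',tojig(plane('wrist',z([(20,295),(570,296)]),.03,s)).round(4))
s9=np.load('pics/w9.npz')['a']
E
```

```text
[[-0.095   0.0198  0.042 ]
 [-0.0264  0.0197  0.042 ]
 [-0.0952 -0.0031  0.042 ]
 [-0.0262 -0.0032  0.042 ]]
fence edge [[-0.0978  0.0203  0.03  ]
 [-0.0248  0.0201  0.03  ]]
```

>>> servo_tool --commands '[{"tx": 0.012, "ty": 0, "tz": 0, "roll": 0}, {"tx": 0.012, "ty": -0.04, "tz": 0, "roll": 0}, {"tx": 0, "ty": -0.06, "tz": -0.04, "roll": 0}, {"tx": -0.028, "ty": -0.06, "tz": -0.078, "roll": 0}, {"tx": -0.028, "ty": -0.06, "tz": -0.078, "roll": 0}]' --hand 0.6

```text
clock: 10.75
position: [0.423, -0.0558, 0.037]
eef_rot: [-1.216, 1.206, -1.198]
wrist_force: [-1.1, 0.2, -2.0]
finger_gap: 0.0369
```

>>> servo_tool --commands '[{"tx": 0, "ty": 0, "tz": 0, "roll": 0}, {"tx": 0, "ty": 0, "tz": 0, "roll": 0}, {"tx": 0, "ty": 0, "tz": 0, "roll": 0}, {"tx": 0, "ty": 0, "tz": 0, "roll": 0}]' --hand 1

```text
clock: 11.08
position: [0.4301, -0.0586, 0.0366]
eef_rot: [-1.214, 1.202, -1.202]
wrist_force: [-0.5, 0.5, 0.1]
finger_gap: 0.0123
```

```bash
python3 -c "
from h import *
st();snap('side','s12');snap('wrist','w12');st();gj([-.118,0,-.013])
a=cv2.imread('pics/s12.png');cv2.imwrite('pics/s12z.png',cv2.resize(a[180:325,300:480],None,fx=4,fy=4,interpolation=cv2.INTER_CUBIC))"
```

```text
t 11.08 jig mm [-118.94   -1.33   36.6 ] F jig [-0.47  0.47  0.13] gap 12.32 yaw-th -0.0013
t 11.18 jig mm [-119.33   -1.13   36.57] F jig [-0.13  0.   -0.08] gap 4.76 yaw-th -0.0013
shift [-0.0015  0.0661  0.0018] roll -0.0008 dist mm 49.6 rows 1.2
```

View pics/s12z.png

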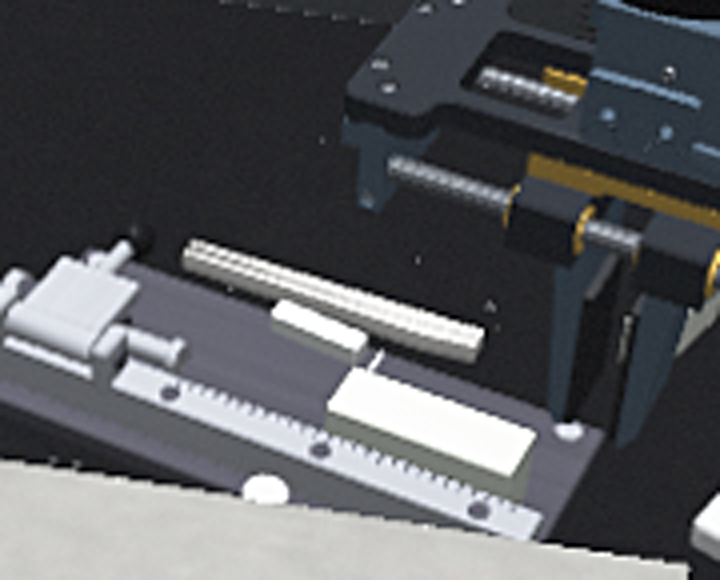

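View pics/w12.png

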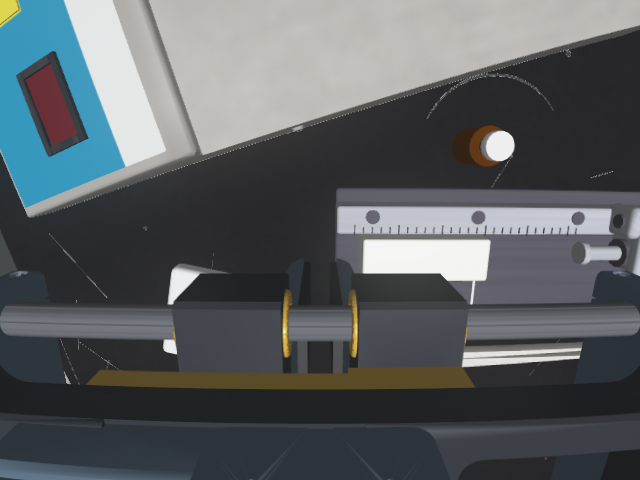

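>>> servo_tool --commands '[{"tx": 0, "ty": 0.03, "tz": 0, "roll": 0}, {"tx": 0, "ty": 0.055, "tz": 0, "roll": 0}, {"tx": 0, "ty": 0.066, "tz": 0, "roll": 0}, {"tx": 0, "ty": 0.066, "tz": 0, "roll": 0}]'

```text
clock: 11.52
position: [0.4283, -0.058, -0.0141]
eef_rot: [-1.215, 1.204, -1.2]
wrist_force: [-0.5, -0.0, 0.5]
finger_gap: 0.0006
```

```bash
python3 -c "
from h import *
st();snap('side','s13');st()
a=cv2.imread('pics/s13.png');cv2.imwrite('pics/s13z.png',cv2.resize(a[180:325,300:480],None,fx=4,fy=4,interpolation=cv2.INTER_CUBIC))"
```

```text
t 11.52 jig mm [-120.69   -0.65  -14.12] F jig [-0.45 -0.02  0.53] gap 0.57 yaw-th -0.0012
t 11.57 jig mm [-120.28   -0.72  -13.2 ] F jig [-0.25  0.54  0.35] gap 0.56 yaw-th -0.0011
```

View pics/s13z.png

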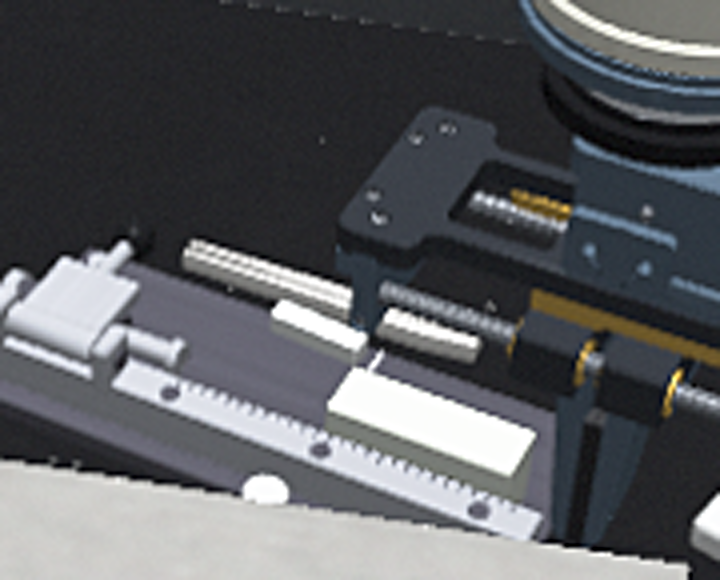

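>>> servo_tool --commands '[{"tx": 0, "ty": 0, "tz": 0.006, "roll": 0}, {"tx": 0, "ty": 0, "tz": 0.012, "roll": 0}, {"tx": 0, "ty": 0, "tz": 0.016, "roll": 0}, {"tx": 0, "ty": 0, "tz": 0.021, "roll": 0}, {"tx": 0, "ty": 0, "tz": 0.027, "roll": 0}]'

```text
clock: 11.98
position: [0.45, -0.0579, -0.0123]
eef_rot: [-1.214, 1.201, -1.202]
wrist_force: [-0.5, -0.3, -0.0]
finger_gap: 0.0004
```

```bash
python3 -c "
from h import *
st()"
```

```text
t 11.98 jig mm [-99.03  -0.85 -12.32] F jig [-0.51 -0.26 -0.01] gap 0.35 yaw-th -0.001
```

>>> servo_tool --commands '[{"tx": 0, "ty": 0, "tz": 0.006, "roll": 0}, {"tx": 0, "ty": 0, "tz": 0.012, "roll": 0}, {"tx": 0, "ty": 0, "tz": 0.018, "roll": 0}, {"tx": 0, "ty": 0, "tz": 0.024, "roll": 0}]'

```text
clock: 12.32
position: [0.4679, -0.0577, -0.0127]
eef_rot: [-1.214, 1.202, -1.202]
wrist_force: [-0.7, -0.6, -0.1]
finger_gap: 0.0003
```

```bash
python3 -c "
from h import *
st();s,a,d=snap('wrist','w14');snap('side','s14');st();np.savez('pics/w14s.npz',p=s['position'],r=s['eef_rot'])
a=cv2.imread('pics/s14.png');cv2.imwrite('pics/s14z.png',cv2.resize(a[180:325,300:480],None,fx=4,fy=4,interpolation=cv2.INTER_CUBIC))"
```

```text
t 12.32 jig mm [-81.13  -0.84 -12.74] F jig [-0.68 -0.58 -0.11] gap 0.27 yaw-th -0.001
t 12.42 jig mm [-80.56  -0.95 -12.73] F jig [-0.64 -0.47 -0.53] gap 0.46 yaw-th -0.0009
```

View pics/s14z.png

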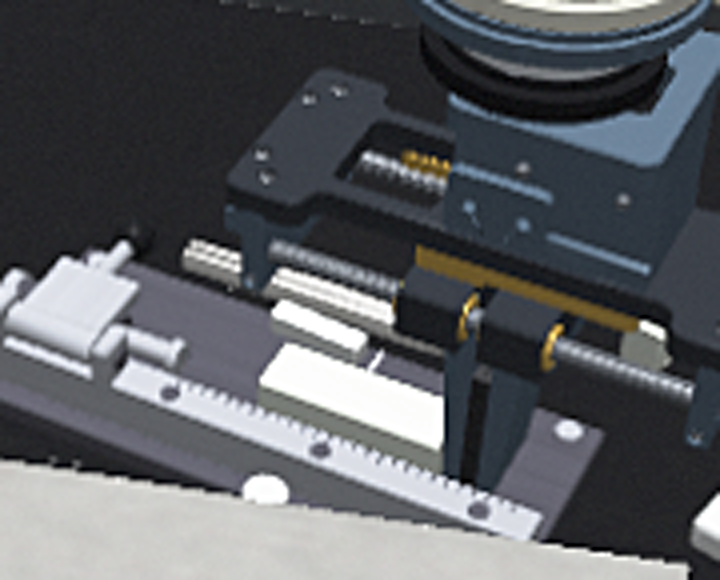

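View pics/w14.png

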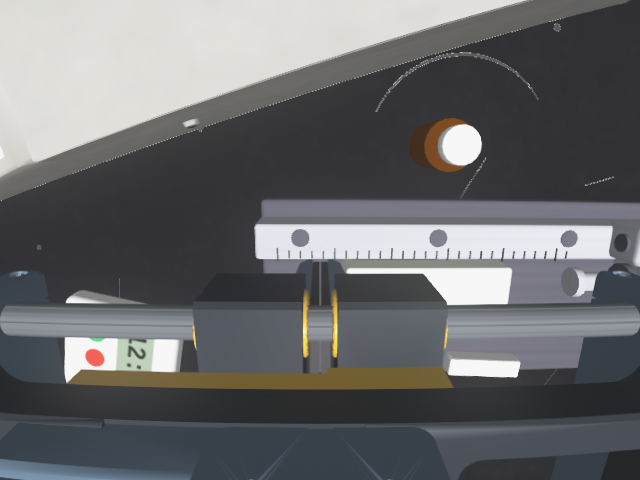

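>>> servo_tool --commands '[{"tx": 0, "ty": 0, "tz": 0.006, "roll": 0}, {"tx": 0, "ty": 0, "tz": 0.012, "roll": 0}, {"tx": 0, "ty": 0, "tz": 0.018, "roll": 0}, {"tx": 0, "ty": 0, "tz": 0.023, "roll": 0}, {"tx": 0, "ty": 0, "tz": 0.027, "roll": 0}]'

```text
clock: 12.83
position: [0.4883, -0.0576, -0.0127]
eef_rot: [-1.214, 1.202, -1.202]
wrist_force: [-1.4, 0.3, 0.1]
finger_gap: 0.0007
```

```bash
python3 -c "
from h import *
st();s,a,d=snap('wrist','w15')
cv2.imwrite('pics/w15z.png',cv2.resize(a[180:300,270:500,::-1],None,fx=3.4,fy=3.4,interpolation=cv2.INTER_CUBIC))"
```

```text
t 12.83 jig mm [-60.72  -0.89 -12.73] F jig [-1.4   0.33  0.07] gap 0.68 yaw-th -0.001
```

View pics/w15z.png

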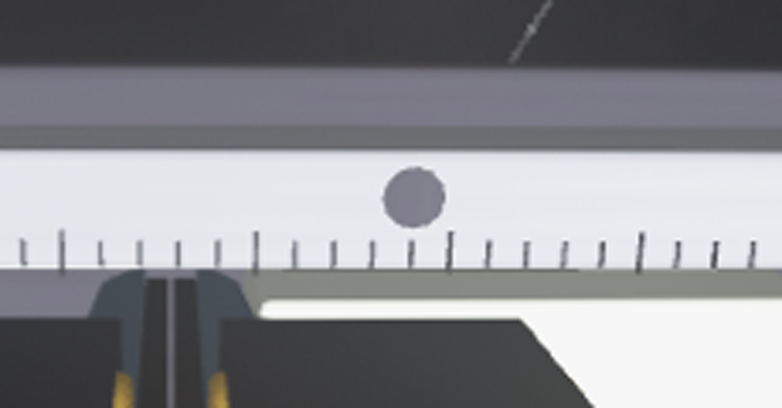

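>>> servo_tool --commands '[{"tx": 0, "ty": 0, "tz": 0.002, "roll": 0}, {"tx": 0, "ty": 0, "tz": 0.004, "roll": 0}, {"tx": 0, "ty": 0, "tz": 0.006, "roll": 0}, {"tx": 0, "ty": 0, "tz": 0.008, "roll": 0}, {"tx": 0, "ty": 0, "tz": 0.009, "roll": 0}]'

```text
clock: 13.3
position: [0.4946, -0.0575, -0.0127]
eef_rot: [-1.214, 1.202, -1.202]
wrist_force: [-0.6, 0.0, 0.0]
finger_gap: 0.0003
```

```bash
python3 -c "
from h import *
st();s,a,d=snap('wrist','w16');snap('side','s16');np.savez('pics/w16s.npz',p=s['position'],r=s['eef_rot'])
a=cv2.imread('pics/s16.png');cv2.imwrite('pics/s16z.png',cv2.resize(a[200:310,290:420],None,fx=6,fy=5.4,interpolation=cv2.INTER_CUBIC))"
```

```text
t 13.30 jig mm [-54.41  -0.89 -12.72] F jig [-0.63  0.02  0.03] gap 0.28 yaw-th -0.001
```

View pics/s16z.png

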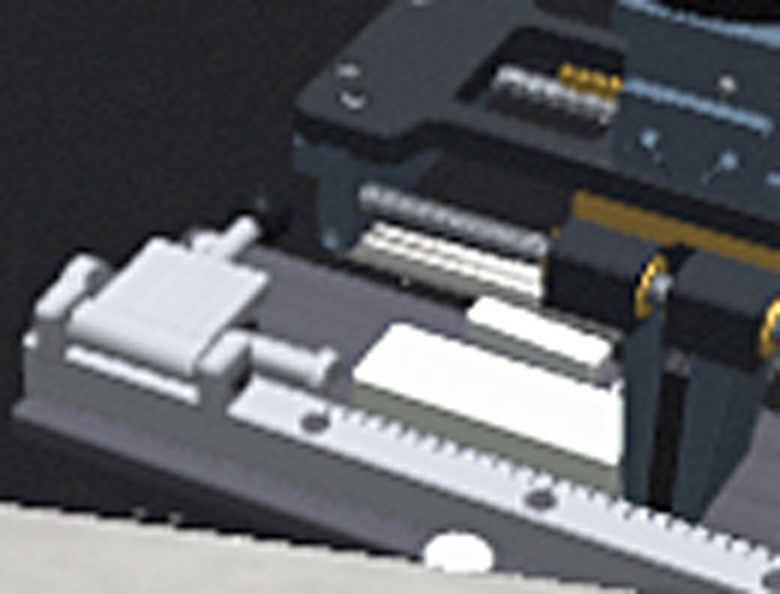

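View pics/w16.png

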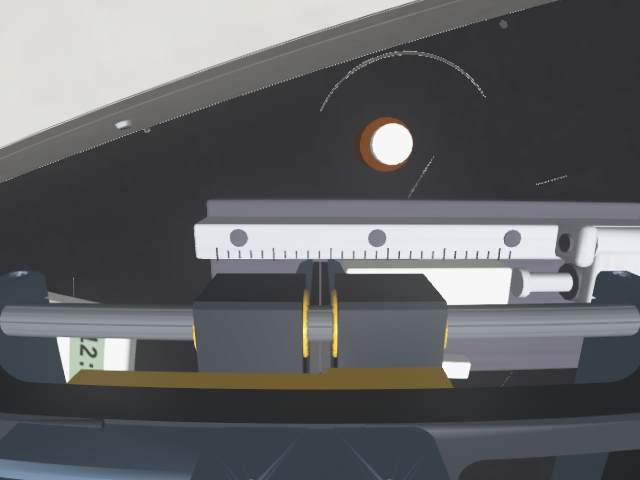

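```bash
python3 - <<'E'
from h import *
q=np.load('pics/w16s.npz');s={'position':q['p'],'eef_rot':q['r']}
print(tojig(plane('wrist',[(511.5,285)],.042,s)).round(4),tojig(plane('wrist',[(511.5,283)],.033,s)).round(4),tojig(plane('wrist',[(511.5,283)],.026,s)).round(4))
st()
E
```

```text
[[0.0265 0.0121 0.042 ]] [[0.0313 0.0097 0.033 ]] [[0.0351 0.0072 0.026 ]]
t 13.40 jig mm [-54.39  -0.89 -12.69] F jig [ 0.5   0.51 -1.4 ] gap 0.58 yaw-th -0.001
```

>>> servo_tool --commands '[{"tx": 0, "ty": 0, "tz": 0.002, "roll": 0}, {"tx": 0, "ty": 0, "tz": 0.004, "roll": 0}, {"tx": 0, "ty": 0, "tz": 0.006, "roll": 0}, {"tx": 0, "ty": 0, "tz": 0.0075, "roll": 0}, {"tx": 0, "ty": 0, "tz": 0.009, "roll": 0}]'

```text
clock: 13.82
position: [0.5013, -0.0574, -0.0127]
eef_rot: [-1.214, 1.202, -1.202]
wrist_force: [-1.0, -0.1, 0.7]
finger_gap: 0.0007
```

>>> servo_tool --commands '[{"tx": 0, "ty": 0, "tz": 0.0004, "roll": 0}, {"tx": 0, "ty": 0, "tz": 0.0008, "roll": 0}, {"tx": 0, "ty": 0, "tz": 0.0012, "roll": 0}]'

```text
clock: 14.07
position: [0.5021, -0.0574, -0.0127]
eef_rot: [-1.214, 1.202, -1.202]
wrist_force: [-0.8, 0.5, 0.2]
finger_gap: 0.0006
```

>>> servo_tool --commands '[{"tx": 0, "ty": 0, "tz": 0.0004, "roll": 0}, {"tx": 0, "ty": 0, "tz": 0.0008, "roll": 0}, {"tx": 0, "ty": 0, "tz": 0.0012, "roll": 0}]'

```text
clock: 14.32
position: [0.503, -0.0574, -0.0127]
eef_rot: [-1.214, 1.202, -1.202]
wrist_force: [-0.2, 0.3, -1.0]
finger_gap: 0.0004
```

```bash
python3 -c "
from h import *
st();s,a,d=snap('wrist','w17');cv2.imwrite('pics/w17z.png',cv2.resize(a[240:320,440:600,::-1],None,fx=5,fy=5,interpolation=cv2.INTER_CUBIC))
a=snap('side','s17')[1];cv2.imwrite('pics/s17z.png',cv2.resize(a[230:290,310:400,::-1],None,fx=8,fy=8,interpolation=cv2.INTER_CUBIC))"
```

```text
t 14.32 jig mm [-46.04  -0.88 -12.72] F jig [-0.2   0.33 -0.97] gap 0.45 yaw-th -0.0011
```

View pics/w17z.png

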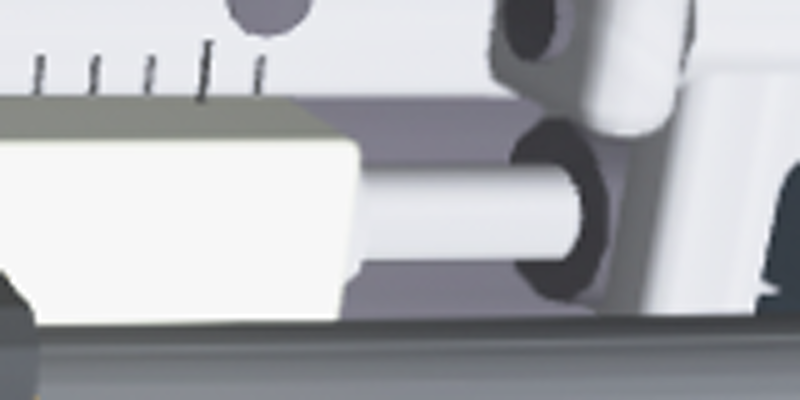

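View pics/s17z.png

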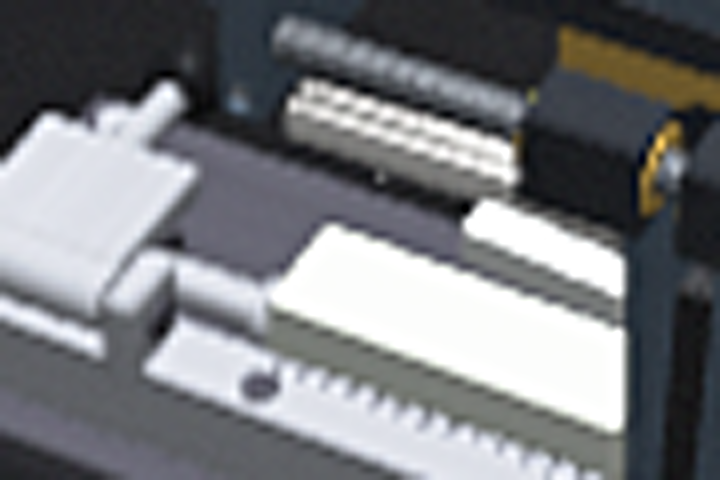

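>>> servo_tool --commands '[{"tx": 0, "ty": 0, "tz": 0.0004, "roll": 0}, {"tx": 0, "ty": 0, "tz": 0.0008, "roll": 0}, {"tx": 0, "ty": 0, "tz": 0.0012, "roll": 0}]'

```text
clock: 14.67
position: [0.5039, -0.0574, -0.0127]
eef_rot: [-1.214, 1.202, -1.202]
wrist_force: [-1.0, -0.8, 0.1]
finger_gap: 0.0002
```

>>> servo_tool --commands '[{"tx": 0, "ty": 0, "tz": 0.0004, "roll": 0}, {"tx": 0, "ty": 0, "tz": 0.0008, "roll": 0}, {"tx": 0, "ty": 0, "tz": 0.0012, "roll": 0}]'

```text
clock: 14.92
position: [0.5048, -0.0574, -0.0127]
eef_rot: [-1.214, 1.202, -1.202]
wrist_force: [-1.1, -0.2, -0.3]
finger_gap: 0.0003
```

>>> servo_tool --commands '[{"tx": 0, "ty": 0, "tz": 0.0004, "roll": 0}, {"tx": 0, "ty": 0, "tz": 0.0008, "roll": 0}, {"tx": 0, "ty": 0, "tz": 0.0012, "roll": 0}]'

```text
clock: 15.17
position: [0.5055, -0.0573, -0.0127]
eef_rot: [-1.214, 1.202, -1.202]
wrist_force: [-0.9, 0.5, 1.0]
finger_gap: 0.0003
```

>>> servo_tool --commands '[{"tx": 0, "ty": 0, "tz": 0.0004, "roll": 0}, {"tx": 0, "ty": 0, "tz": 0.0008, "roll": 0}, {"tx": 0, "ty": 0, "tz": 0.0012, "roll": 0}]'

```text
clock: 15.42
position: [0.5065, -0.0574, -0.0127]
eef_rot: [-1.214, 1.202, -1.202]
wrist_force: [-1.0, -0.6, -0.1]
finger_gap: 0.0003
```

>>> servo_tool --commands '[{"tx": 0, "ty": 0, "tz": 0.0004, "roll": 0}, {"tx": 0, "ty": 0, "tz": 0.0008, "roll": 0}, {"tx": 0, "ty": 0, "tz": 0.0012, "roll": 0}]'

```text
clock: 15.67
position: [0.5075, -0.0574, -0.0127]
eef_rot: [-1.214, 1.202, -1.202]
wrist_force: [-2.0, -0.5, 0.5]
finger_gap: 0.0005
```

>>> servo_tool --commands '[{"tx": 0, "ty": 0, "tz": 0.0004, "roll": 0}, {"tx": 0, "ty": 0, "tz": 0.0008, "roll": 0}, {"tx": 0, "ty": 0, "tz": 0.001, "roll": 0}]'

```text
clock: 15.92
position: [0.5083, -0.0573, -0.0127]
eef_rot: [-1.214, 1.202, -1.202]
wrist_force: [-0.6, 0.0, 0.3]
finger_gap: 0.0008
```

>>> servo_tool --commands '[{"tx": 0, "ty": 0, "tz": 0.0004, "roll": 0}, {"tx": 0, "ty": 0, "tz": 0.0008, "roll": 0}, {"tx": 0, "ty": 0, "tz": 0.0011, "roll": 0}]'

```text
clock: 16.17
position: [0.5091, -0.0573, -0.0127]
eef_rot: [-1.214, 1.202, -1.202]
wrist_force: [-1.4, -0.4, -1.0]
finger_gap: 0.0005
```

>>> servo_tool --commands '[{"tx": 0, "ty": 0, "tz": 0.0004, "roll": 0}, {"tx": 0, "ty": 0, "tz": 0.0008, "roll": 0}, {"tx": 0, "ty": 0, "tz": 0.0011, "roll": 0}]'

```text
clock: 16.42
position: [0.5099, -0.0573, -0.0127]
eef_rot: [-1.214, 1.202, -1.202]
wrist_force: [-1.3, -0.1, -0.5]
finger_gap: 0.0003
```

>>> servo_tool --commands '[{"tx": 0, "ty": 0, "tz": 0.0004, "roll": 0}, {"tx": 0, "ty": 0, "tz": 0.0008, "roll": 0}, {"tx": 0, "ty": 0, "tz": 0.0011, "roll": 0}]'

```text
clock: 16.67
position: [0.5107, -0.0573, -0.0127]
eef_rot: [-1.214, 1.202, -1.202]
wrist_force: [-1.4, -0.6, -0.0]
finger_gap: 0.0004
```

>>> servo_tool --commands '[{"tx": 0, "ty": 0, "tz": 0.0004, "roll": 0}, {"tx": 0, "ty": 0, "tz": 0.0008, "roll": 0}, {"tx": 0, "ty": 0, "tz": 0.0011, "roll": 0}]'

```text
clock: 16.92
position: [0.5116, -0.0573, -0.0127]
eef_rot: [-1.214, 1.202, -1.202]
wrist_force: [-1.0, -0.7, 0.3]
finger_gap: 0.0003
```

>>> servo_tool --commands '[{"tx": 0, "ty": 0, "tz": 0.0004, "roll": 0}, {"tx": 0, "ty": 0, "tz": 0.0008, "roll": 0}, {"tx": 0, "ty": 0, "tz": 0.0011, "roll": 0}]'

```text
clock: 17.17
position: [0.5124, -0.0573, -0.0127]
eef_rot: [-1.214, 1.202, -1.202]
wrist_force: [-0.2, 0.2, 0.5]
finger_gap: 0.0001
```

```bash
python3 -c "
from h import *
st();s,a,d=snap('wrist','w18');cv2.imwrite('pics/w18z.png',cv2.resize(a[240:320,440:600,::-1],None,fx=5,fy=5,interpolation=cv2.INTER_CUBIC))
"
```

```text
t 17.17 jig mm [-36.63  -0.87 -12.72] F jig [-0.24  0.23  0.48] gap 0.13 yaw-th -0.001
```

View pics/w18z.png

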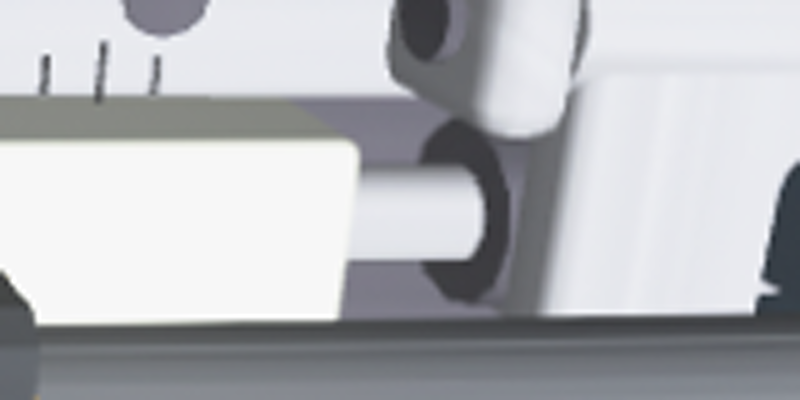

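Plunger is being pushed in (exposed part shrank from about 210 to 120 px). Continue.

>>> servo_tool --commands '[{"tx": 0, "ty": 0, "tz": 0.0004, "roll": 0}, {"tx": 0, "ty": 0, "tz": 0.0008, "roll": 0}, {"tx": 0, "ty": 0, "tz": 0.0011, "roll": 0}]'

```text
clock: 17.47
position: [0.5132, -0.0573, -0.0127]
eef_rot: [-1.214, 1.202, -1.202]
wrist_force: [-1.3, 0.2, 0.5]
finger_gap: 0.0002
```

>>> servo_tool --commands '[{"tx": 0, "ty": 0, "tz": 0.0004, "roll": 0}, {"tx": 0, "ty": 0, "tz": 0.0008, "roll": 0}, {"tx": 0, "ty": 0, "tz": 0.0011, "roll": 0}]'

```text
clock: 17.72
position: [0.514, -0.0573, -0.0127]
eef_rot: [-1.214, 1.202, -1.202]
wrist_force: [-1.7, -0.2, 0.2]
finger_gap: 0.0007
```

>>> servo_tool --commands '[{"tx": 0, "ty": 0, "tz": 0.0004, "roll": 0}, {"tx": 0, "ty": 0, "tz": 0.0008, "roll": 0}, {"tx": 0, "ty": 0, "tz": 0.0011, "roll": 0}]'

```text
clock: 17.97
position: [0.5149, -0.0573, -0.0127]
eef_rot: [-1.214, 1.202, -1.202]
wrist_force: [-1.7, -0.5, -0.4]
finger_gap: 0.0002
```

>>> servo_tool --commands '[{"tx": 0, "ty": 0, "tz": 0.0004, "roll": 0}, {"tx": 0, "ty": 0, "tz": 0.0008, "roll": 0}, {"tx": 0, "ty": 0, "tz": 0.0011, "roll": 0}]'

```text
clock: 18.22
position: [0.5157, -0.0573, -0.0127]
eef_rot: [-1.214, 1.202, -1.202]
wrist_force: [-1.0, 0.9, 0.2]
finger_gap: 0.0004
```

>>> servo_tool --commands '[{"tx": 0, "ty": 0, "tz": 0.0004, "roll": 0}, {"tx": 0, "ty": 0, "tz": 0.0008, "roll": 0}, {"tx": 0, "ty": 0, "tz": 0.0011, "roll": 0}]'

```text
clock: 18.47
position: [0.5165, -0.0572, -0.0127]
eef_rot: [-1.214, 1.202, -1.202]
wrist_force: [-0.7, -0.3, -0.7]
finger_gap: 0.0006
```

>>> servo_tool --commands '[{"tx": 0, "ty": 0, "tz": 0.0004, "roll": 0}, {"tx": 0, "ty": 0, "tz": 0.0008, "roll": 0}, {"tx": 0, "ty": 0, "tz": 0.0011, "roll": 0}]'

```text
clock: 18.72
position: [0.5174, -0.0573, -0.0127]
eef_rot: [-1.214, 1.202, -1.202]
wrist_force: [-1.3, -0.6, -0.2]
finger_gap: 0.0004
```

>>> servo_tool --commands '[{"tx": 0, "ty": 0, "tz": 0.0004, "roll": 0}, {"tx": 0, "ty": 0, "tz": 0.0008, "roll": 0}, {"tx": 0, "ty": 0, "tz": 0.0011, "roll": 0}]'

```text
clock: 18.97
position: [0.5182, -0.0572, -0.0127]
eef_rot: [-1.214, 1.202, -1.202]
wrist_force: [-1.9, 0.2, 0.9]
finger_gap: 0.0005
```

>>> servo_tool --commands '[{"tx": 0, "ty": 0, "tz": 0.0004, "roll": 0}, {"tx": 0, "ty": 0, "tz": 0.0008, "roll": 0}, {"tx": 0, "ty": 0, "tz": 0.0011, "roll": 0}]'

```text
clock: 19.22
position: [0.519, -0.0573, -0.0127]
eef_rot: [-1.214, 1.202, -1.202]
wrist_force: [-1.1, -0.1, 0.7]
finger_gap: 0.0003
```

>>> servo_tool --commands '[{"tx": 0, "ty": 0, "tz": 0.0004, "roll": 0}, {"tx": 0, "ty": 0, "tz": 0.0008, "roll": 0}, {"tx": 0, "ty": 0, "tz": 0.0011, "roll": 0}]'

```text
clock: 19.47
position: [0.5198, -0.0572, -0.0127]
eef_rot: [-1.214, 1.202, -1.202]
wrist_force: [-0.8, 0.4, -0.0]
finger_gap: -0.0
```

>>> servo_tool --commands '[{"tx": 0, "ty": 0, "tz": 0.0004, "roll": 0}, {"tx": 0, "ty": 0, "tz": 0.0008, "roll": 0}, {"tx": 0, "ty": 0, "tz": 0.0011, "roll": 0}]'

```text
clock: 19.72
position: [0.5207, -0.0572, -0.0127]
eef_rot: [-1.214, 1.202, -1.202]
wrist_force: [-1.8, -0.3, 0.2]
finger_gap: 0.0004
```

>>> servo_tool --commands '[{"tx": 0, "ty": 0, "tz": 0.0004, "roll": 0}, {"tx": 0, "ty": 0, "tz": 0.0008, "roll": 0}, {"tx": 0, "ty": 0, "tz": 0.0011, "roll": 0}]'

```text
clock: 19.97
position: [0.5215, -0.0572, -0.0127]
eef_rot: [-1.214, 1.202, -1.202]
wrist_force: [-1.1, -0.5, -1.0]
finger_gap: -0.0
```

>>> servo_tool --commands '[{"tx": 0, "ty": 0, "tz": 0.0004, "roll": 0}, {"tx": 0, "ty": 0, "tz": 0.0008, "roll": 0}, {"tx": 0, "ty": 0, "tz": 0.0011, "roll": 0}]'

```text
clock: 20.22
position: [0.5223, -0.0572, -0.0127]
eef_rot: [-1.214, 1.202, -1.202]
wrist_force: [-1.3, -0.4, 0.5]
finger_gap: 0.0006
```

```bash
python3 -c "
from h import *
st();s,a,d=snap('wrist','w19');cv2.imwrite('pics/w19z.png',cv2.resize(a[240:320,440:600,::-1],None,fx=5,fy=5,interpolation=cv2.INTER_CUBIC))
print(tojig(plane('wrist',[(511.5,285)],.042,s)))"
```

```text
t 20.22 jig mm [-26.7   -0.9  -12.72] F jig [-1.26 -0.35  0.49] gap 0.62 yaw-th -0.0011
[[0.05420524 0.01211577 0.042     ]]
```

View pics/w19z.png

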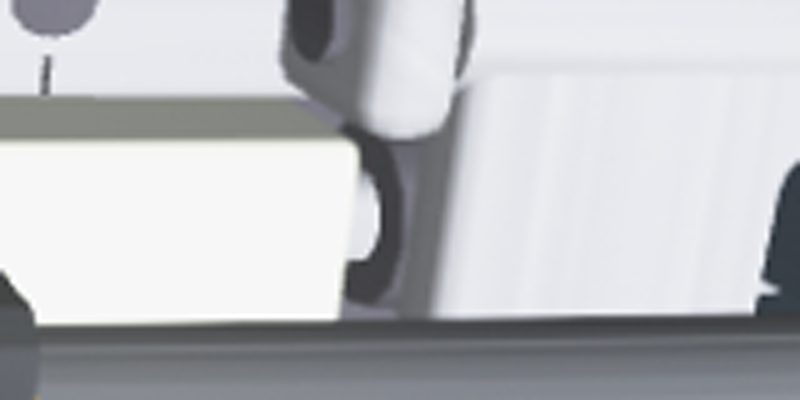

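>>> servo_tool --commands '[{"tx": 0, "ty": 0, "tz": 0.0003, "roll": 0}, {"tx": 0, "ty": 0, "tz": 0.0006, "roll": 0}, {"tx": 0, "ty": 0, "tz": 0.0009, "roll": 0}]'

```text
clock: 20.52
position: [0.5229, -0.0572, -0.0127]
eef_rot: [-1.214, 1.202, -1.202]
wrist_force: [-0.8, 0.0, 0.4]
finger_gap: 0.0002
```

>>> servo_tool --commands '[{"tx": 0, "ty": 0, "tz": 0.0003, "roll": 0}, {"tx": 0, "ty": 0, "tz": 0.0006, "roll": 0}, {"tx": 0, "ty": 0, "tz": 0.0009, "roll": 0}]'

```text
clock: 20.77
position: [0.5237, -0.0572, -0.0127]
eef_rot: [-1.214, 1.202, -1.202]
wrist_force: [-2.2, 0.7, -0.8]
finger_gap: 0.0006
```

>>> servo_tool --commands '[{"tx": 0, "ty": 0, "tz": 0.0003, "roll": 0}, {"tx": 0, "ty": 0, "tz": 0.0006, "roll": 0}, {"tx": 0, "ty": 0, "tz": 0.0008, "roll": 0}]'

```text
clock: 21.02
position: [0.5242, -0.0572, -0.0127]
eef_rot: [-1.214, 1.202, -1.202]
wrist_force: [-2.4, 0.6, -0.8]
finger_gap: 0.0004
```

>>> servo_tool --commands '[{"tx": 0, "ty": 0, "tz": 0.0003, "roll": 0}, {"tx": 0, "ty": 0, "tz": 0.0005, "roll": 0}, {"tx": 0, "ty": 0, "tz": 0.0007, "roll": 0}]'

```text
clock: 21.27
position: [0.5247, -0.0572, -0.0127]
eef_rot: [-1.214, 1.202, -1.202]
wrist_force: [-1.9, 0.3, 0.5]
finger_gap: 0.0005
```

>>> servo_tool --commands '[{"tx": 0, "ty": 0, "tz": 0.0003, "roll": 0}, {"tx": 0, "ty": 0, "tz": 0.0005, "roll": 0}, {"tx": 0, "ty": 0, "tz": 0.0007, "roll": 0}]'

```text
clock: 21.52
position: [0.5249, -0.0571, -0.0128]
eef_rot: [-1.214, 1.202, -1.201]
wrist_force: [-4.7, -0.0, 2.4]
finger_gap: 0.0001
```

>>> servo_tool --commands '[{"tx": 0, "ty": 0, "tz": 0.0001, "roll": 0}, {"tx": 0, "ty": 0, "tz": 0.0002, "roll": 0}]'

```text
clock: 21.68
position: [0.5249, -0.0571, -0.0128]
eef_rot: [-1.214, 1.203, -1.201]
wrist_force: [-5.0, -0.8, 2.9]
finger_gap: 0.0008
```

>>> servo_tool --commands '[{"tx": 0, "ty": 0, "tz": 0.0001, "roll": 0}, {"tx": 0, "ty": 0, "tz": 0.0002, "roll": 0}]'

```text
clock: 21.85
position: [0.5249, -0.0571, -0.0128]
eef_rot: [-1.215, 1.203, -1.201]
wrist_force: [-6.2, -0.7, 3.1]
finger_gap: 0.0005
```

>>> servo_tool --commands '[{"tx": 0, "ty": 0, "tz": 0.0001, "roll": 0}, {"tx": 0, "ty": 0, "tz": 0.0002, "roll": 0}]'

```text
clock: 22.02
position: [0.5249, -0.0571, -0.0128]
eef_rot: [-1.215, 1.203, -1.201]
wrist_force: [-7.3, -0.5, 4.5]
finger_gap: 0.0003
```

>>> servo_tool --commands '[{"tx": 0, "ty": 0, "tz": 0.0001, "roll": 0}, {"tx": 0, "ty": 0, "tz": 0.0001, "roll": 0}]'

```text
clock: 22.18
position: [0.5249, -0.057, -0.0128]
eef_rot: [-1.215, 1.203, -1.201]
wrist_force: [-7.1, -0.8, 4.8]
finger_gap: 0.0006
```

>>> servo_tool --commands '[{"tx": 0, "ty": 0, "tz": 0.0001, "roll": 0}, {"tx": 0, "ty": 0, "tz": 0.0001, "roll": 0}]'

```text
clock: 22.35
position: [0.5249, -0.057, -0.0128]
eef_rot: [-1.215, 1.203, -1.201]
wrist_force: [-8.2, -1.5, 4.5]
finger_gap: 0.0005
```

>>> servo_tool --commands '[{"tx": 0, "ty": 0, "tz": 0, "roll": 0}, {"tx": 0, "ty": 0, "tz": 0, "roll": 0}, {"tx": 0, "ty": 0, "tz": 0, "roll": 0}, {"tx": 0, "ty": 0, "tz": 0, "roll": 0}, {"tx": 0, "ty": 0, "tz": 0, "roll": 0}]'

```text
clock: 22.77
position: [0.5249, -0.057, -0.0128]
eef_rot: [-1.215, 1.203, -1.201]
wrist_force: [-7.0, -1.6, 4.5]
finger_gap: 0.0004
```

>>> servo_tool --commands '[{"tx": 0, "ty": 0, "tz": 0, "roll": 0}, {"tx": 0, "ty": 0, "tz": 0, "roll": 0}, {"tx": 0, "ty": 0, "tz": 0, "roll": 0}, {"tx": 0, "ty": 0, "tz": 0, "roll": 0}, {"tx": 0, "ty": 0, "tz": 0, "roll": 0}]'

```text
clock: 23.18
position: [0.5249, -0.057, -0.0128]
eef_rot: [-1.215, 1.203, -1.201]
wrist_force: [-8.1, -1.1, 3.9]
finger_gap: 0.0005
```

>>> servo_tool --commands '[{"tx": 0, "ty": 0, "tz": 0, "roll": 0}, {"tx": 0, "ty": 0, "tz": 0, "roll": 0}, {"tx": 0, "ty": 0, "tz": 0, "roll": 0}, {"tx": 0, "ty": 0, "tz": 0, "roll": 0}]'

```text
clock: 23.52
position: [0.5249, -0.0571, -0.0128]
eef_rot: [-1.215, 1.203, -1.201]
wrist_force: [-7.2, -1.0, 4.7]
finger_gap: 0.0003
```

```bash
python3 -c "
from h import *
st();s,a,d=snap('wrist','w20');st();cv2.imwrite('pics/w20z.png',cv2.resize(a[240:320,330:600,::-1],None,fx=2.9,fy=2.9,interpolation=cv2.INTER_CUBIC))"
```

```text
t 23.52 jig mm [-24.07  -0.81 -12.8 ] F jig [-7.24 -0.91  4.72] gap 0.31 yaw-th -0.001
t 23.57 jig mm [-24.11  -0.79 -12.8 ] F jig [-7.73 -1.59  4.58] gap 0.57 yaw-th -0.0009
```

View pics/w20z.png

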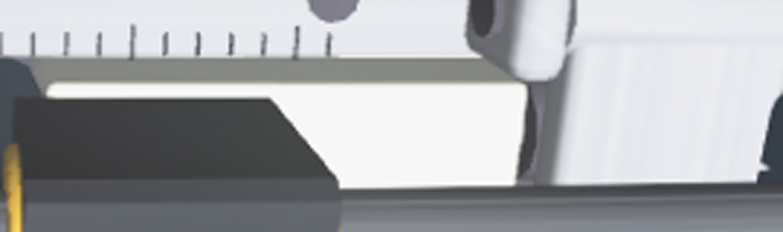

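```bash
python3 -c "
from h import *
s,a,d=snap('side','s20');cv2.imwrite('pics/s20z.png',cv2.resize(a[190:290,280:420,::-1],None,fx=5.6,fy=5.6,interpolation=cv2.INTER_CUBIC))
print(sense()['torque'])"
```

```text
[-0.16457689  1.14907142  0.04265393]
```

View pics/s20z.png

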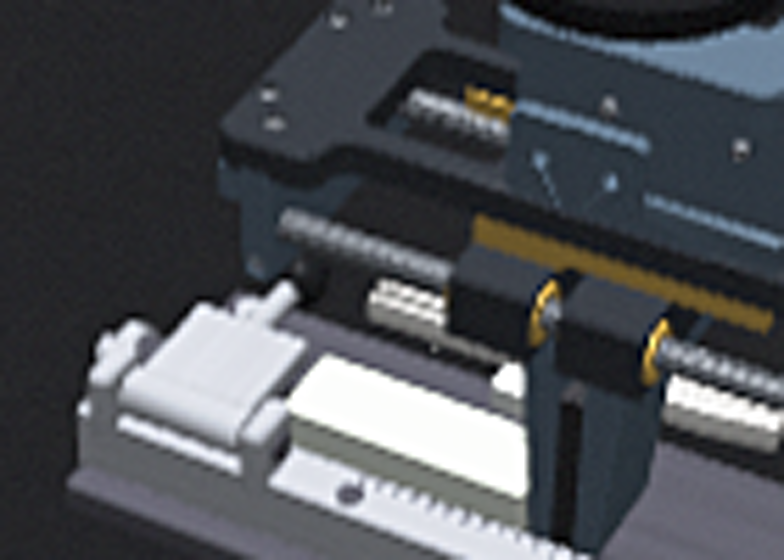

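```bash
python3 - <<'E'
from h import *
d=np.load('pics/s20.npz')['d']
for x,y in((258,268),(262,255),(250,262),(275,262),(268,240),(300,272),(310,290),(318,270),(230,185),(500,300)):
    u,v=int(round(x/5.6+280)),int(round(y/5.6+190));o,r=ray('side',[(u,v)]);print((x,y),(tojig(o+r*d[v,u])[0]*1e3).round(1))
print('tip z from TCP',sense()['position'])
E
```

```text
(258, 268) [52.4 36.  98.9]
(262, 255) [ 49.6  38.  105. ]
(250, 262) [54.4 35.1 99.2]
(275, 262) [ 48.8  34.  100.7]
(268, 240) [ 49.6  35.3 108.3]
(300, 272) [ 73.1 -25.1  44.8]
(310, 290) [ 70.9 -24.2  40.4]
(318, 270) [ 70.8 -30.3  44. ]
(230, 185) [ 58.4  38.7 124.5]
(500, 300) [-13.1  37.4 115.8]
tip z from TCP [ 0.52491871 -0.05704945 -0.01277888]
```

>>> servo_tool --commands '[{"tx": 0, "ty": 0, "tz": -0.001, "roll": 0}, {"tx": 0, "ty": 0, "tz": -0.004, "roll": 0}, {"tx": 0, "ty": 0, "tz": -0.012, "roll": 0}, {"tx": 0, "ty": 0, "tz": -0.02, "roll": 0}]'

```text
clock: 23.95
position: [0.5109, -0.0574, -0.0127]
eef_rot: [-1.213, 1.201, -1.202]
wrist_force: [0.3, 0.1, 0.1]
finger_gap: 0.0005
```

>>> servo_tool --commands '[{"tx": 0, "ty": -0.04, "tz": 0, "roll": 0}, {"tx": 0, "ty": -0.09, "tz": 0, "roll": 0}, {"tx": 0, "ty": -0.13, "tz": 0, "roll": 0}, {"tx": 0, "ty": -0.13, "tz": 0, "roll": 0}, {"tx": 0, "ty": -0.13, "tz": 0, "roll": 0}]' --hand 0.6

```text
clock: 24.37
position: [0.5116, -0.0576, 0.0863]
eef_rot: [-1.212, 1.199, -1.204]
wrist_force: [0.0, -0.7, -1.5]
finger_gap: 0.0308
```

```bash
python3 -c "
from h import *
st();s,a,d=snap('side','s21');cv2.imwrite('pics/s21z.png',cv2.resize(a[190:290,280:420,::-1],None,fx=5.6,fy=5.6,interpolation=cv2.INTER_CUBIC))
s,a,d=snap('wrist','w21');np.savez('pics/w21s.npz',p=s['position'],r=s['eef_rot']);st()
gj([.078,-.030,.06])"
```

```text
t 24.37 jig mm [-37.37  -1.15  86.26] F jig [ 0.   -0.66 -1.5 ] gap 30.8 yaw-th -0.0011
t 24.47 jig mm [-38.83  -0.79  84.22] F jig [-0.03 -0.24 -0.59] gap 35.93 yaw-th -0.0011
shift [0.0388 0.0322 0.1558] roll -0.0007 dist mm 122.8 rows 2.9
```

View pics/s21z.png

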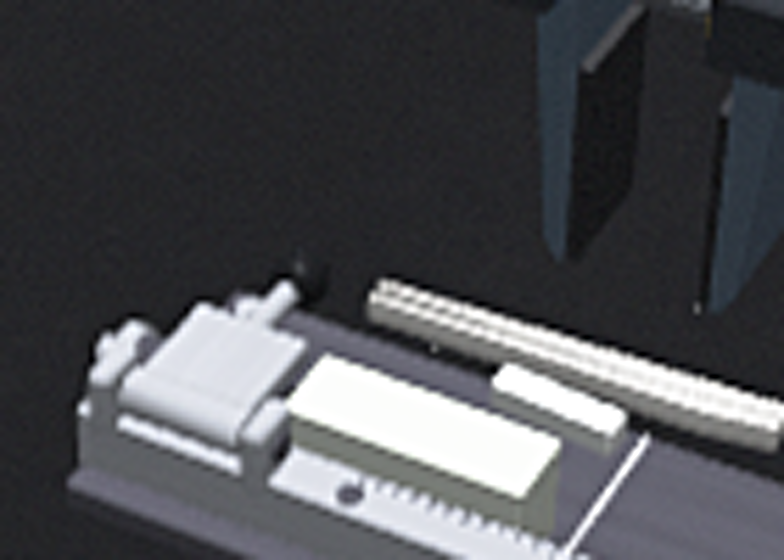

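View pics/w21.png

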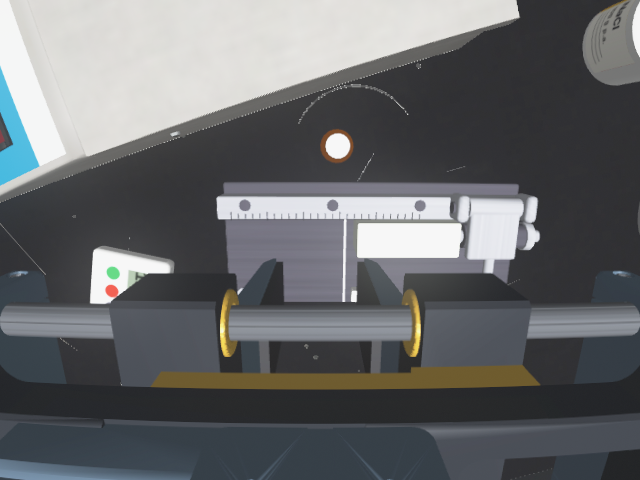

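>>> servo_tool --commands '[{"tx": 0.0388, "ty": 0.01, "tz": 0.05, "roll": 0}, {"tx": 0.0388, "ty": 0.032, "tz": 0.1, "roll": 0}, {"tx": 0.0388, "ty": 0.032, "tz": 0.1558, "roll": 0}, {"tx": 0.0388, "ty": 0.032, "tz": 0.1558, "roll": 0}, {"tx": 0.0388, "ty": 0.032, "tz": 0.1558, "roll": 0}]' --hand 0.7

```text
clock: 24.88
position: [0.629, -0.0852, 0.0584]
eef_rot: [-1.215, 1.203, -1.201]
wrist_force: [-1.3, 0.9, 0.5]
finger_gap: 0.0272
```

>>> servo_tool --commands '[{"tx": 0, "ty": 0, "tz": 0, "roll": 0}, {"tx": 0, "ty": 0, "tz": 0, "roll": 0}]'

```text
clock: 25.05
position: [0.6262, -0.0849, 0.0599]
eef_rot: [-1.215, 1.204, -1.2]
wrist_force: [-0.3, -0.5, -0.9]
finger_gap: 0.0274
```

```bash
python3 -c "
from h import *
st();gj([.078,-.030,-.001])"
```

```text
t 25.05 jig mm [ 76.88 -29.78  59.85] F jig [-0.34 -0.5  -0.88] gap 27.35 yaw-th -0.0009
shift [0.0003 0.0811 0.0017] roll -0.0006 dist mm 60.9 rows 1.5
```

>>> servo_tool --commands '[{"tx": 0, "ty": 0.02, "tz": 0.001, "roll": 0}, {"tx": 0, "ty": 0.045, "tz": 0.001, "roll": 0}, {"tx": 0, "ty": 0.065, "tz": 0.001, "roll": 0}, {"tx": 0, "ty": 0.08, "tz": 0.001, "roll": 0}, {"tx": 0, "ty": 0.08, "tz": 0.001, "roll": 0}]'

```text
clock: 25.47
position: [0.6265, -0.0849, -0.0012]
eef_rot: [-1.216, 1.205, -1.2]
wrist_force: [0.8, 0.1, 0.3]
finger_gap: 0.0272
```

>>> servo_tool --commands '[{"tx": 0, "ty": 0, "tz": 0, "roll": 0}, {"tx": 0, "ty": 0, "tz": 0, "roll": 0}]'

```text
clock: 25.63
position: [0.6289, -0.0853, 0.0017]
eef_rot: [-1.213, 1.201, -1.202]
wrist_force: [0.2, 0.0, 0.2]
finger_gap: 0.0274
```

```bash
python3 -c "
from h import *
st();s,a,d=snap('side','s22');cv2.imwrite('pics/s22z.png',cv2.resize(a[190:290,280:420,::-1],None,fx=5.6,fy=5.6,interpolation=cv2.INTER_CUBIC))"
```

```text
t 25.63 jig mm [ 79.61 -30.23   1.66] F jig [0.18 0.   0.2 ] gap 27.35 yaw-th -0.0011
```

View pics/s22z.png

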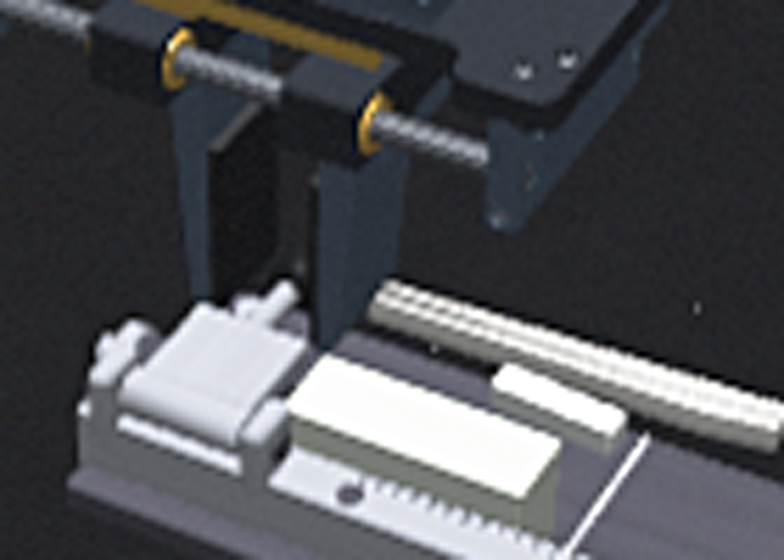

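>>> servo_tool --commands '[{"tx": 0, "ty": 0.003, "tz": -0.0015, "roll": 0}, {"tx": 0, "ty": 0.003, "tz": -0.0015, "roll": 0}, {"tx": 0, "ty": 0.003, "tz": -0.0015, "roll": 0}, {"tx": 0, "ty": 0.003, "tz": -0.0015, "roll": 0}, {"tx": 0, "ty": 0.003, "tz": -0.0015, "roll": 0}]' --hand 1

```text
clock: 26.1
position: [0.6276, -0.0853, -0.0012]
eef_rot: [-1.214, 1.202, -1.202]
wrist_force: [-2.2, -0.6, 4.2]
finger_gap: 0.0138
```

```bash
python3 -c "
from h import *
st()"
```

```text
t 26.10 jig mm [ 78.25 -30.16  -1.22] F jig [-2.2  -0.54  4.22] gap 13.81 yaw-th -0.001
```

>>> servo_tool --commands '[{"tx": -0.0004, "ty": -0.006, "tz": 0, "roll": 0}, {"tx": -0.0013, "ty": -0.0119, "tz": 0, "roll": 0}, {"tx": -0.0028, "ty": -0.0178, "tz": 0, "roll": 0}, {"tx": -0.0044, "ty": -0.0235, "tz": 0, "roll": 0}, {"tx": -0.0067, "ty": -0.029, "tz": 0, "roll": 0}]'

```text
clock: 26.52
position: [0.6275, -0.0801, 0.0207]
eef_rot: [-1.214, 1.202, -1.202]
wrist_force: [-0.2, -1.4, -4.3]
finger_gap: 0.0137
```

```bash
python3 -c "
from h import *
st()"
```

```text
t 26.52 jig mm [ 78.2  -25.    20.72] F jig [-0.22 -1.42 -4.31] gap 13.72 yaw-th -0.0011
```

>>> servo_tool --commands '[{"tx": -0.0025, "ty": -0.0055, "tz": 0, "roll": 0}, {"tx": -0.0088, "ty": -0.0157, "tz": 0, "roll": 0}, {"tx": -0.0167, "ty": -0.0247, "tz": 0, "roll": 0}, {"tx": -0.0257, "ty": -0.0325, "tz": 0, "roll": 0}, {"tx": -0.0359, "ty": -0.0389, "tz": 0, "roll": 0}]'

```text
clock: 26.93
position: [0.6273, -0.0529, 0.0505]
eef_rot: [-1.214, 1.201, -1.202]
wrist_force: [-1.2, -3.8, -4.3]
finger_gap: 0.014
```

```bash
python3 -c "
from h import *
st()"
```

```text
t 26.93 jig mm [78.33  2.26 50.47] F jig [-1.25 -3.82 -4.29] gap 13.99 yaw-th -0.0009
```

>>> servo_tool --commands '[{"tx": -0.0055, "ty": -0.0026, "tz": 0, "roll": 0}, {"tx": -0.0109, "ty": -0.0048, "tz": 0, "roll": 0}, {"tx": -0.0167, "ty": -0.0065, "tz": 0, "roll": 0}, {"tx": -0.0225, "ty": -0.0079, "tz": 0, "roll": 0}, {"tx": -0.0285, "ty": -0.0088, "tz": 0, "roll": 0}]'

```text
clock: 27.35
position: [0.6272, -0.0318, 0.0571]
eef_rot: [-1.214, 1.201, -1.203]
wrist_force: [-4.7, -6.0, 6.4]
finger_gap: 0.014
```

>>> servo_tool --commands '[{"tx": -0.005, "ty": -0.0005, "tz": 0, "roll": 0}, {"tx": -0.005, "ty": -0.0005, "tz": 0, "roll": 0}]'

```text
clock: 27.52
position: [0.6272, -0.0272, 0.0575]
eef_rot: [-1.214, 1.201, -1.202]
wrist_force: [-4.1, -0.7, 10.1]
finger_gap: 0.0138
```

>>> servo_tool --commands '[{"tx": 0, "ty": 0, "tz": 0, "roll": 0}, {"tx": 0, "ty": 0, "tz": 0, "roll": 0}, {"tx": 0, "ty": 0, "tz": 0, "roll": 0}]' --hand 0.7

```text
clock: 27.77
position: [0.6274, -0.0277, 0.0568]
eef_rot: [-1.213, 1.201, -1.202]
wrist_force: [0.7, -0.5, -0.0]
finger_gap: 0.0272
```

>>> servo_tool --commands '[{"tx": 0, "ty": -0.03, "tz": 0, "roll": 0}, {"tx": 0, "ty": -0.07, "tz": 0, "roll": 0}, {"tx": 0, "ty": -0.12, "tz": 0, "roll": 0}, {"tx": 0, "ty": -0.16, "tz": -0.03, "roll": 0}, {"tx": 0, "ty": -0.16, "tz": -0.08, "roll": 0}]'

```text
clock: 28.18
position: [0.5722, -0.0292, 0.182]
eef_rot: [-1.207, 1.193, -1.208]
wrist_force: [0.1, -0.5, 0.1]
finger_gap: 0.0275
```

>>> servo_tool --commands '[{"tx": 0, "ty": -0.02, "tz": -0.05, "roll": 0}, {"tx": 0, "ty": -0.02, "tz": -0.05, "roll": 0}, {"tx": 0, "ty": -0.02, "tz": -0.05, "roll": 0}, {"tx": 0, "ty": -0.02, "tz": -0.05, "roll": 0}]'

```text
clock: 28.52
position: [0.5303, -0.0291, 0.1918]
eef_rot: [-1.213, 1.201, -1.203]
wrist_force: [-0.1, -0.2, -0.9]
finger_gap: 0.0278
```

```bash
python3 -c "
from h import *
st();s,a,d=snap('side','s23');cv2.imwrite('pics/s23z.png',cv2.resize(a[190:325,280:460,::-1],None,fx=4.4,fy=4.4,interpolation=cv2.INTER_CUBIC))
s,a,d=snap('wrist','w23');np.savez('pics/w23s.npz',p=s['position'],r=s['eef_rot']);st();cv2.imwrite('pics/w23z.png',cv2.resize(a[150:300,150:500,::-1],None,fx=2.2,fy=2.2,interpolation=cv2.INTER_CUBIC))"
```

```text
t 28.52 jig mm [-18.4   27.09 191.81] F jig [-0.11 -0.19 -0.9 ] gap 27.81 yaw-th -0.0012
t 28.62 jig mm [-18.21  27.07 191.11] F jig [-0.53 -0.49  0.04] gap 26.95 yaw-th -0.001
```

View pics/s23z.png

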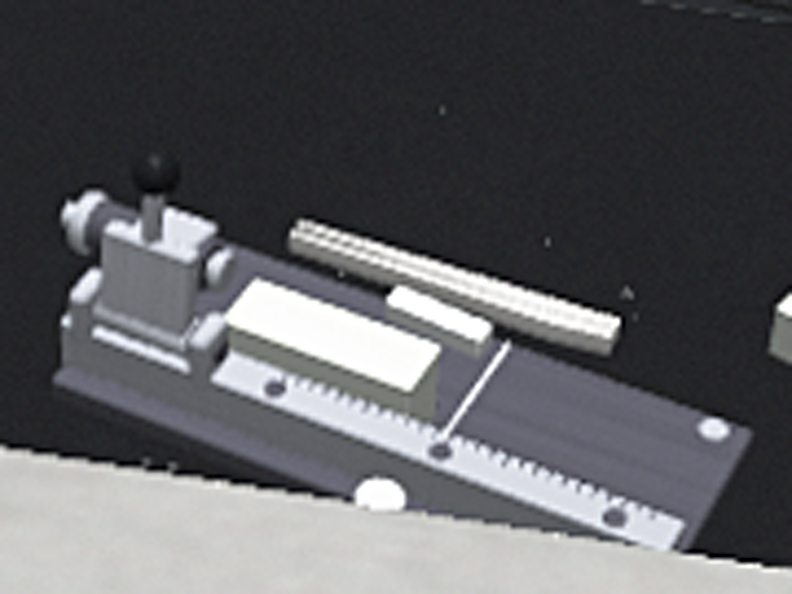

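View pics/w23z.png

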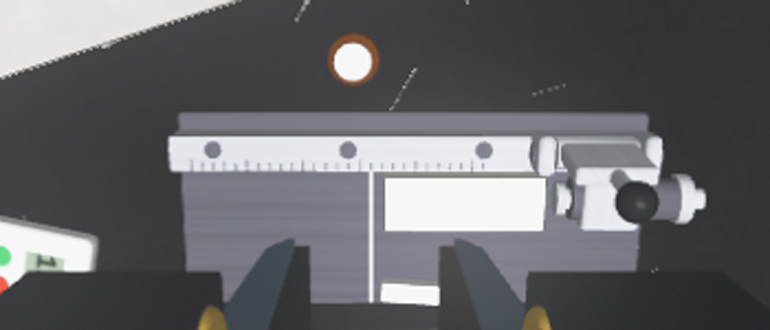

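```bash
python3 - <<'E'
from h import *
for n in('w21','w23'):
    q=np.load(f'pics/{n}s.npz');s={'position':q['p'],'eef_rot':q['r']}
    a=np.load(f'pics/{n}.npz')['a'];m=(a.min(2)>238).astype(np.uint8);cs,_=cv2.findContours(m,0,2)
    for k in cs:
        x,y=k.mean((0,1));A=cv2.contourArea(k)
        if A>800 and 300<x<480 and 215<y<260:
            b=cv2.boxPoints(cv2.minAreaRect(k));print(n,A,(tojig(plane('wrist',b,.042,s))*1e3).round(1)[:,:2].tolist())
a=np.load('pics/s21.npz')['a'];b=np.load('pics/s23.npz')['a']
for n,i in(('s21',a),('s23',b)):
    m=(i.min(2)>225).astype(np.uint8);cs,_=cv2.findContours(m[230:290,320:400],0,2)
    for k in cs:
        if cv2.contourArea(k)>100:
            r=cv2.minAreaRect(k);print(n,r)
k=(154/4.4+280,172/4.4+190);print('knob px',k,'pred f=1.5',proj('side',toworld([[.078,.0277,.098]])),'f=1.33',proj('side',toworld([[.078,.0177,.0967]])))
E
```

```text
w21 3232.5 [[-12.9, 18.9], [55.1, 18.9], [57.0, -3.2], [-12.4, -2.9]]
w23 1615.0 [[-13.1, 19.3], [55.3, 19.3], [56.4, -3.4], [-13.0, -3.3]]
s21 ((35.01459884643555, 35.45985412597656), (47.50228500366211, 11.619264602661133), 19.98310661315918)
s23 ((35.03414535522461, 35.407318115234375), (47.46040725708008, 11.605823516845703), 20.22486114501953)
knob px (315.0, 229.0909090909091) pred f=1.5 [[312.95051284 229.57600258]] f=1.33 [[316.54702633 226.4373428 ]]
```

```bash
python3 -c "
from rig import *
print(finish_job())"
```

```text
the job is handed in; nothing more can be done
None
```

I completed the whole sequence and handed the job in at about 28.6 s of the 72 s allowed; `finish_job` gives no verdict.

- **Stop down:** I pinched the knob, swung the stop down and pressed until it seated, with the wrist force rising to about 18 N.
- **Bar to the fence:** I pushed the bar flush against the fence, then slid it along onto the plunger. That sideways push against the fence read about 14 N for a moment before settling near 7 N, which is over 13 N if that limit covers the fence push too.
- **Gauging push:** The plunger bottomed with the bar's end near jig x 56 to 57 mm. I held 7.0 to 8.2 N for about 1.2 s; no reading along the push direction passed 8.2 N. During the hold there was also an upward force of about 4 to 5 N on the fingers. The images showed the gripper body well clear of the stop.
- **Stop up:** I let go of the bar, flipped the stop back up to roughly 1.45 rad, and moved the arm clear.

**Last checks:**
- **Bar:** it shifted by less than about 0.6 mm in the images when the stop was flipped up. It sits flush to within measurement, with edges at y about -3.4 and 19.3 mm.
- **Bystanders:** the stirring bar, forceps and vial look unmoved in the final side and wrist images. I did not compare the bottle and jar before and after.
- **Fingertips:** they sit about 30 mm behind the stated TCP, so I corrected for that from the images.

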